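# Turn the oat biscuits on the pantry rack

## Task

Slide the crumb tray fully home into the slot under the biscuit rack, then take the spatula and turn every biscuit over, scored side up, flipping it across the groove so that it lies flat on the rack's empty half; touch the biscuits with the spatula only. With the tray left in until all are turned, put the spatula back on its rest as it was, draw the tray right out of the rack again and leave it flat on the table on that side, clear of the rack. Leave the other pantry goods alone.

Things in the scene. Friction and masses are not known exactly. Their poses are not given: they have to be found in the camera images.
- rack: Fixed biscuit rack, wood sides 80 mm high, steel bars; 328 (x) x 244 mm (y); origin on the table under its centre; +y roughly to the robot's left. 4 lanes along y, centred at x = -114, -38, 38, 114 mm, each of two 6 mm wide bars 25 mm either side of its centre (44 clear between), tops z = 80, undersides 72 mm. Start half y = -118 to -10, landing half y = 10 to 118 mm, groove between.
- rack_groove (a point): Middle of the rack's cross groove, level with the bars' tops (rack frame 0, 0, 80 mm). The groove is 20 mm wide in y, 7 mm deep, runs across all lanes; the lower edge of a tipped-up biscuit catches in it and the biscuit falls over onto the landing half.
- rack_entry (a point): Middle of the rack's open -y end at z = 63 mm (rack frame 0, -118, 63). Here a spatula blade can go in along +y under the biscuits, between the bars or below them: nothing stands between z = 28 and 72 mm up to y = -12. The other (+y) end has a lip up to z = 96 mm.
- rack_slot (a point): Middle of the mouth of the crumb tray slot, on the table at the rack's +y end (rack frame 0, 118, 0). Slot 204 mm wide (x), 16 mm high under a roof strip (y = 103 to 118, z = 16 to 28 mm), guides 28 mm high down both sides, a stop face at y = -55 mm.
- tray: Loose metal crumb tray, slab 198 (x) x 180 (y) x 10 mm, 220 g; origin under its centre. On its +y edge a black upright fin to pinch from above: 12 mm thick (x), y = 86 to 131, up to z = 46 mm. It slides on the table into the slot, -y edge first, axes parallel to the rack's; fully home (on the stop) its origin is at y = +35 mm in the rack's frame, fin outside.
- spatula: Loose steel spatula, 120 g; origin under the middle of the blade's heel, x along the blade to its tip, z up. Blade 90 long, 32 wide, 3 mm thick, flat, at z = 0 to 3. From the heel a thin neck slopes up and back to a level black handle: x = -150 to -30, z = 39 to 61 mm, 18 mm wide (y), flat sides.
- spatula_grip (a point): Point on the axis of the spatula's handle to pinch across its y, at x = -70, z = 50 mm in the spatula's frame.
- spatula_tip (a point): Middle of the front edge of the spatula's blade, underside (x = 90, z = 0).
- rest: Fixed wooden spatula rest, base 250 x 62 x 6 mm; axes as the parked spatula's, whose origin is then 6 mm above this origin: blade flat on the base, the handle's end in a fork (x = -140 to -120 mm, cheeks 28 mm apart, 60 mm high, floor at z = 45 mm under the handle). A lip 6 mm high stands 4 mm ahead of the blade tip.
- rest_grip (a point): Where spatula_grip is when the spatula is parked on the rest.
- biscuit1: Oat biscuit, rigid slab 66 (x) x 90 (y) x 10 mm, 60 g; origin at its centre; z points out of the smooth face dotted with oats (up at the start, down when turned); the other face is scored with dark lines. Starts on the rack's -y half, lane x = -114 mm, its +y edge 0 to 12 mm short of the groove, axes within 0.05 rad of the rack's. May be absent.
- biscuit2: Oat biscuit, rigid slab 66 (x) x 90 (y) x 10 mm, 60 g; origin at its centre; z points out of the smooth face dotted with oats (up at the start, down when turned); the other face is scored with dark lines. Starts on the rack's -y half, lane x = -38 mm, its +y edge 0 to 12 mm short of the groove, axes within 0.05 rad of the rack's. May be absent.
- biscuit3: Oat biscuit, rigid slab 66 (x) x 90 (y) x 10 mm, 60 g; origin at its centre; z points out of the smooth face dotted with oats (up at the start, down when turned); the other face is scored with dark lines. Starts on the rack's -y half, lane x = 38 mm, its +y edge 0 to 12 mm short of the groove, axes within 0.05 rad of the rack's. May be absent.
- biscuit4: Oat biscuit, rigid slab 66 (x) x 90 (y) x 10 mm, 60 g; origin at its centre; z points out of the smooth face dotted with oats (up at the start, down when turned); the other face is scored with dark lines. Starts on the rack's -y half, lane x = 114 mm, its +y edge 0 to 12 mm short of the groove, axes within 0.05 rad of the rack's. May be absent.
- ketchup: Bystander: red squeeze bottle, 64 mm across, 200 tall; origin under its centre. Leave it alone.
- mustard: Bystander: yellow squeeze bottle, 64 mm across, 170 tall; origin under its centre. Leave it alone.
- spread: Bystander: jar of spread, 70 mm across, 80 tall; origin under its centre. Leave it alone.
- tin: Bystander: food tin, 74 mm across, 75 tall; origin under its centre. Leave it alone.
- cereal: Bystander: cardboard packet, 60 x 160 x 100 mm; origin under its centre. Leave it alone.
- bowl: Bystander: white bowl, 110 mm across, 50 tall; origin under its centre. Leave it alone.
- carton: Bystander: white carton, 90 x 60 x 50 mm; origin under its centre. Leave it alone.
Not all that is in view belongs to the job. What is shaped like the biscuit1 but pink or purple is not meant.

How it is judged:
By the outcome, as a careful person would: the job done as asked, in the order asked, and still so for the second after the job is handed in, with the robot touching nothing.
Of biscuit1, biscuit2, biscuit3, biscuit4 only 3 to 4 are there at a start; the rules pass over those that are not, and their reading is None.
At some moment in a run one of tray may be knocked a few centimetres aside while the robot is not near it.
It also fails if it takes over 200 s, if anything falls off the work surface, if the arm or the gripper's body presses on something with over 40 N, if the wrist force passes 120 N, or if a joint passes its speed limit or range.

## Robot

A 6-joint arm with a two-finger parallel gripper is mounted at the origin on the work surface. World frame = base frame: x ahead of the robot, y to its left, z up, the work surface at z = 0. Lengths are in mm, angles in rad, forces in N, time in s.
With the tool pointing down it reaches from about 425 to 925 mm from the base axis. Payload 12.5 kg.
Tool frame: the origin (TCP) lies at the very end of the fingers, on their centre line; the grasp point (between the pads) lies 19 mm behind it (manip.tcp_to_grasp is the distance from the TCP to the grasp point, in mm); x points along the fingers, z is the direction in which the jaws open and shut, and the axes are right-handed (so a half turn about x gives the same grasp; the last joint's range is limited). The gripper opens to 85 mm and grips with 20 to 120 N. Pads are 22 mm wide; open, the fingers measure 114 mm over their backs; the gripper's body (76 mm by 85 mm) begins 54 mm behind the grasp point. The pads swing forward as they close: fully open they stand 13 mm farther back than shut.
Start: joints at [1.235, 0.491, 1.559, -0, 1.092, -0.106], TCP at [142.345, 608.591, 231.327] pointing down, gripper open.
Joint ranges: [-3.1, 3.1], [-0.84, 2.19], [0.05, 2.79], [-1.13, 4.28], [0.06, 2.93], [-2.69, 2.69]. Speed limits (rad/s): [2.22, 2.22, 2.79, 3.14, 3.14, 3.14].

## Interface

Orientations are given as a unit quaternion [x, y, z, w].
In Python, from rig import manip gives the robot as it stands. The module is installed in compiled form; this text tells all that it offers.
- The arm moves only by the shell command python3 -m handwheel 'ROWS' [FORCE]. ROWS is JSON, a list of rows, each an object of numbers: "hand": the closure, from 0 (fully open) to 1 (shut); "tx", "ty", "tz": the shift along the tool's x, y, z each as a share of 200 mm, from -1 to 1; "rx", "ry", "rz": the turn, a rotation vector about the tool's x, y, z each as a share of 2 pi rad, from -1 to 1. A call has exactly 5 rows; each row is the pose to reach, as a shift and turn from the pose commanded when the call began, along the tool's axes at that moment, turning the shorter way round; what a row does not reach only later rows make up. A row lasts 1/12 s, in which the tool goes at most 41.7 mm and 7.16 degrees, less where a joint would pass 70% of its speed; a pose out of reach is approached as far as the arm can. A call with a number of a shift or a turn outside -1 to 1 is refused whole. A call with a gripper value outside its range is refused whole. The fingers move at their own pace and stop on an object; FORCE is the grip in N (left out, the last holds). Time passes only in rows, so rows that repeat a pose let the fingers close, or fill a call up. It gives the time, the measured TCP pose, the force and the opening at its end, in the units of the state.
- manip.get_state(): the state, without advancing time (a new reading comes with each control period).
- manip.grab_frame(name): name is "side" or "top"; returns a dict with "pixels" (480x640x3 uint8, red, green, blue), "range_z" (480x640 float32, mm along the optical axis (not along the pixel's ray), 0 where there is no reading), "fovy" (degrees; the focal length in pixels is half the picture's height over the tangent of half this angle, whatever the lens; pixels are square), "cx", "cy" (the principal point, pixels), "extrinsics" (4x4, takes a point from camera to world coordinates). Camera axes: x right, y down, z forward; pixel columns grow to the right and rows downward; lengths in mm; the calibration is good to about 2 mm. A picture is of the moment at which its call begins.
- manip.sign_off(): hands the job in, once; it reports no verdict.
The state is a dict: "time_s": time; "qpos": joint angles; "joint_vel": joint speeds; "tau": joint torques, N m; "tcp_pos": TCP position; "eef_rot": TCP orientation; "ft_force": force on the tool from outside, world axes, zero at the start; "moment": the same for the moment, N m; "finger_gap": finger opening in mm.
Only numpy, scipy, OpenCV 4.12 (cv2) and the standard library are available. Lean on these libraries where they do the work, as an engineer would, in place of code of your own. Each camera call takes 0.05 s, during which the arm holds its last target. There are 200 camera calls.

## Working session

There is one attempt and no reset: what is moved stays moved. The work goes in short steps, Python scripts to look and compute and a shell command to move; the robot and the scene stay as the last step left them, time stands still between calls to the robot, and variables do not carry over. Pictures are saved under pics/ and viewed, about 12 in all and at most 16, crops included, and the job is handed in when it is done.

```bash
mkdir -p pics; ls; cat > h.py <<'E'
import numpy as np, cv2
from rig import manip
from scipy.spatial.transform import Rotation as R
def snap(n,f=None):
    d=manip.grab_frame(n); np.savez('last_'+n+'.npz',**d)
    if f: cv2.imwrite('pics/'+f,d['pixels'][:,:,::-1])
    return d
def load(n): return np.load('last_'+n+'.npz')
def cloud(d):
    z=d['range_z'].astype(float);f=240/np.tan(np.radians(float(d['fovy']))/2)
    v,u=np.mgrid[0:480,0:640]
    p=np.stack([(u-d['cx'])/f*z,(v-d['cy'])/f*z,z],-1)
    E=d['extrinsics']; w=p@E[:3,:3].T+E[:3,3]; w[z<=0]=np.nan
    return w
E
python3 - <<'E'
from h import *
for n in('top','side'):
    d=snap(n,n+'0.png'); print(n,d['fovy'],d['cx'],d['cy'],d['extrinsics'].round(3).tolist())
s=manip.get_state(); print(s,manip.tcp_to_grasp)
E
```

```text
pics
top 45.29614052533769 309.44733873613893 237.57224469277597 [[0.021, -0.991, 0.135, 327.133], [-1.0, -0.018, 0.023, -49.6], [-0.021, -0.135, -0.991, 1429.67], [0.0, 0.0, 0.0, 1.0]]
side 42.830258930801136 332.119852902175 227.49988072563553 [[0.7, -0.485, 0.524, -281.307], [-0.714, -0.474, 0.515, -820.363], [-0.001, -0.734, -0.679, 1134.998], [0.0, 0.0, 0.0, 1.0]]
{'time_s': 0.1, 'qpos': array([ 1.23536488e+00,  4.91461261e-01,  1.55942295e+00,  2.05599630e-05,
        1.09168853e+00, -1.05588669e-01]), 'joint_vel': array([-0.00056272,  0.00187456, -0.00203605, -0.0006081 , -0.00012436,
       -0.00033151]), 'tau': array([ 2.68182856e-03, -6.19445586e+01, -2.62027770e+01, -1.04062460e-04,
        2.83809211e-03, -2.62618727e-05]), 'tcp_pos': array([142.28627155, 608.36974245, 230.79793283]), 'eef_rot': array([-0.43954497,  0.55433435,  0.43918487,  0.55374208]), 'ft_force': array([0.43635092, 0.04592889, 0.45291699]), 'moment': array([-0.01121732,  0.04741415, -0.03824027]), 'finger_gap': 85.59141122198719} 18.700000000000003
```

View pics/top0.png

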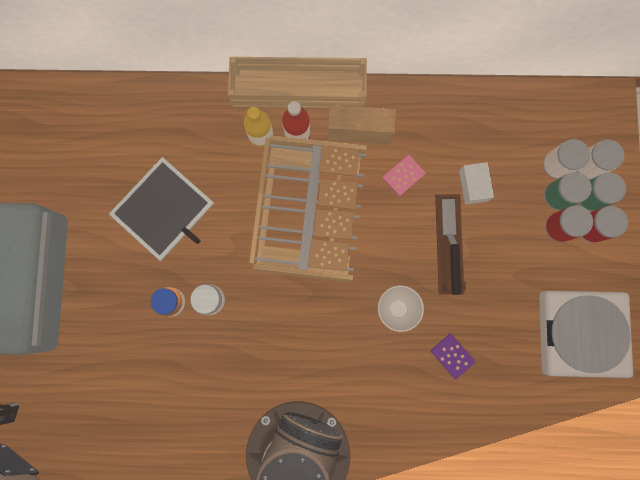

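View pics/side0.png

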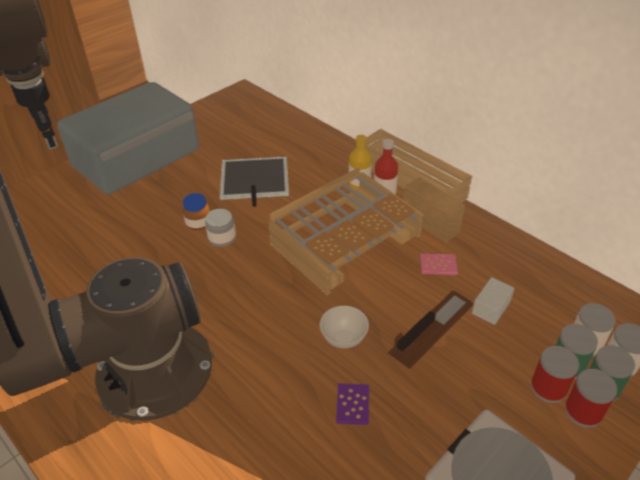

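The top view shows all four biscuits in place, at about (341,161), (337,193), (332,224) and (329,256). The tray is at (162,210) with its fin at (191,236), the spatula is on its rest at (450,245), and the groove runs from (318,147) to (305,268). The pink (404,175) and purple (453,356) slabs are decoys. Next I measure poses.

```bash
cat >> h.py <<'E'
def ortho(d,h,x0,x1,y0,y1,s):
    """image of plane z=h; up=+x, left=+y, s px/mm; col=(y1-y)*s,row=(x1-x)*s"""
    f=240/np.tan(np.radians(float(d['fovy']))/2); E=d['extrinsics']
    K=np.array([[f,0,d['cx']],[0,f,d['cy']],[0,0,1.]]); Ei=np.linalg.inv(E)
    P=K@Ei[:3]; Hw=np.stack([P[:,0],P[:,1],P[:,2]*h+P[:,3]],1)
    A=np.array([[0,-1/s,x1],[-1/s,0,y1],[0,0,1.]])
    return cv2.warpPerspective(d['pixels'],Hw@A,(int((y1-y0)*s),int((x1-x0)*s)),flags=cv2.INTER_CUBIC|cv2.WARP_INVERSE_MAP)[:,:,::-1]
E
python3 - <<'E'
from h import *
d=load('top'); w=cloud(d)
for n,(u,v) in dict(tray=(162,210),fin=(191,236),table=(400,250),bisc=(341,165),bisc4=(326,250),blade=(449,215),handle=(456,270),bowl=(400,310),jar1=(166,300),jar2=(207,297),carton=(477,180),ket=(295,108),cer=(362,120),rail=(340,144),lip=(262,170)).items(): print(n,w[v,u].round(1))
# rack rect
m=(w[...,2]>74)&(w[...,2]<100)&(w[...,0]>430)&(w[...,0]<830)&(w[...,1]>-190)&(w[...,1]<100)
p=w[m][:,:2].astype(np.float32); 
n,l,st,c=cv2.connectedComponentsWithStats(m.astype(np.uint8)); k=1+np.argmax(st[1:,4]); p=w[l==k][:,:2].astype(np.float32)
print('rack',st[k],cv2.minAreaRect(p))
cv2.imwrite('pics/rack.png',cv2.resize(ortho(d,80,520,880,-190,130,2.2),None,fx=1,fy=1))
cv2.imwrite('pics/tray.png',ortho(d,10,520,800,180,460,2.1))
cv2.imwrite('pics/rest.png',ortho(d,67,440,740,-420,-220,2))
E
```

```text
tray [583.6 357.1   9.3]
fin [514.2 272.5  43.3]
table [ 494.8 -243.1   -3.9]
bisc [684.5 -89.8  94.2]
bisc4 [480.9 -57.6  87.5]
blade [ 583.9 -363.8    6.1]
handle [ 441.9 -366.7   61.1]
bowl [ 345.7 -241.5    8. ]
jar1 [356.6 315.2  80.8]
jar2 [365.7 219.7  77.6]
carton [ 664.  -423.3   49.4]
ket [787.4  17.9 193.4]
cer [ 794.2 -138.3  100.5]
rail [740.3 -87.1  80.4]
lip [669.3  98.3  94. ]
rack [ 259  208  100   64 2792] ((506.5867919921875, -16.434104919433594), (153.0211944580078, 232.4232177734375), 0.030734769999980927)
```

View pics/rack.png

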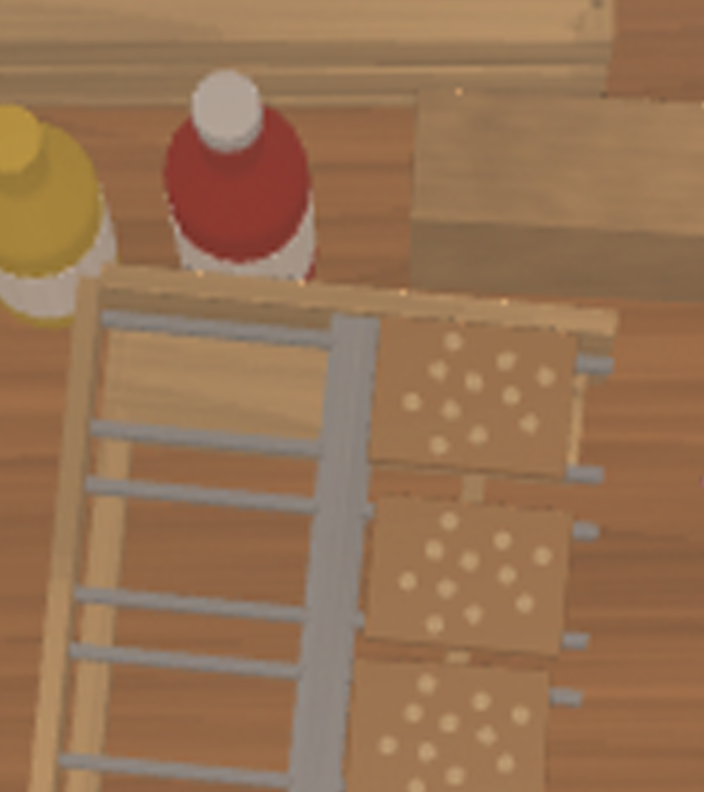

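View pics/tray.png

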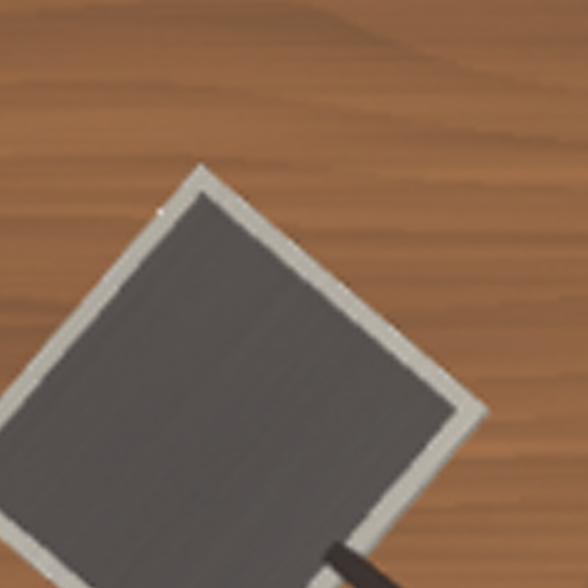

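View pics/rest.png

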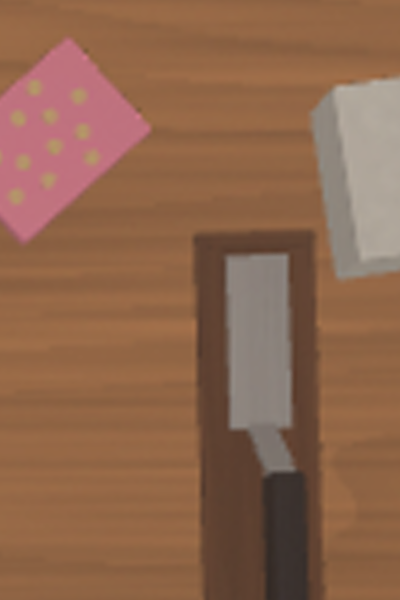

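Six pictures viewed so far. The crops give the rack origin at about (586.8, -17.8) with yaw -0.095, and the tray at about (588, 360) with yaw 2.437; its 180 mm edge measures 179.4. The spatula origin is about (535, -361) with yaw 0.025. I'll overlay these models on both cameras to verify them.

```bash
cat >> h.py <<'E'
RACK=(586.8,-17.8,-0.095); TRAY=(588.1,359.9,2.437); SPAT=(535,-361,0.025)
def T(pose,p):
    p=np.atleast_2d(np.array(p,float)); c,s=np.cos(pose[2]),np.sin(pose[2])
    return np.c_[pose[0]+c*p[:,0]-s*p[:,1],pose[1]+s*p[:,0]+c*p[:,1],p[:,2]]
def proj(d,P):
    f=240/np.tan(np.radians(float(d['fovy']))/2);q=np.c_[P,np.ones(len(P))]@np.linalg.inv(d['extrinsics']).T
    return np.c_[f*q[:,0]/q[:,2]+d['cx'],f*q[:,1]/q[:,2]+d['cy']]
def draw(im,d,pose,segs,k,off,col=(0,255,0)):
    for s in segs:
        a=((proj(d,T(pose,s))+.5-np.array(off))*k-.5); cv2.polylines(im,[np.round(a*16).astype(np.int32)],False,col,1,cv2.LINE_AA,4)
def box(x0,x1,y0,y1,z): return [[x0,y0,z],[x1,y0,z],[x1,y1,z],[x0,y1,z],[x0,y0,z]]
RSEG=[[[x+b,y0,80],[x+b,y1,80]] for x in(-114,-38,38,114) for b in(-25,25) for y0,y1 in((-118,-10),(10,118))]+[box(-164,164,-122,122,80),box(-102,102,103,118,28)]
TSEG=[box(-99,99,-90,90,10),box(-6,6,86,131,46)]
SSEG=[box(0,90,-16,16,9),box(-150,-30,-9,9,67)]
def view(d,off,wh,k,items):
    x,y=off; im=cv2.resize(d['pixels'][y:y+wh[1],x:x+wh[0],::-1],None,fx=k,fy=k,interpolation=cv2.INTER_CUBIC)
    for pose,seg in items: draw(im,d,pose,seg,k,off)
    return im
def rel(Rg,p):
    """print shares from current pose to target rot matrix/position"""
    s=manip.get_state(); R0=R.from_quat(s['eef_rot']); 
    print('t',(R0.inv().apply(np.array(p)-s['tcp_pos'])/200).round(4),'r',((R0.inv()*Rg).as_rotvec()/2/np.pi).round(4),'tcp',s['tcp_pos'].round(1),'F',s['ft_force'].round(1),'gap',round(s['finger_gap'],1),'t',round(s['time_s'],1))
def tool(zang,tilt=0):
    """tool z horizontal at zang deg; tilted: body leans along dir zang+90 by tilt deg"""
    a=np.radians(zang);t=np.radians(tilt);l=np.array([-np.sin(a),np.cos(a),0])
    x=-np.cos(t)*np.array([0,0,1.])-np.sin(t)*l; z=np.array([np.cos(a),np.sin(a),0]); return R.from_matrix(np.stack([x,np.cross(z,x),z],1))
E
python3 - <<'E'
from h import *
d=load('top'); e=load('side')
it=[(RACK,RSEG),(TRAY,TSEG),(SPAT,SSEG)]
a=view(d,(240,130),(130,155),2.5,it); b=view(d,(105,150),(112,120),2.5,it); c=view(d,(430,190),(40,110),2.5,it)
f=view(e,(215,150),(215,150),2.2,it); g=view(e,(385,280),(95,90),2,it)
W=np.zeros((770,800,3),np.uint8)
for im,(x,y) in((a,(0,0)),(b,(330,0)),(c,(615,0)),(f,(0,400)),(g,(480,400))): W[y:y+im.shape[0],x:x+im.shape[1]]=im[:770-y,:800-x]
cv2.imwrite('pics/ov.png',cv2.resize(W,(800,770))[:600+0] if 0 else cv2.resize(W,(623,600),interpolation=cv2.INTER_AREA))
th=np.radians(139.6); gp=T(TRAY,[0,117,32])[0]; Rg=tool(139.6,25); tcp=gp+18.7*Rg.as_matrix()[:,0]; print(gp,tcp)
rel(Rg,tcp); rel(Rg,tcp+[0,0,100])
E
```

```text
[512.31634628 270.76057085  32.        ] [517.4384129  276.77897877  15.05204438]
t [ 1.0796 -2.2043 -1.1859] r [-0.1714 -0.0381 -0.0624] tcp [142.3 608.4 230.8] F [0.4 0.  0.5] gap 85.6 t 0.1
t [ 0.5796 -2.2042 -1.1864] r [-0.1714 -0.0381 -0.0624] tcp [142.3 608.4 230.8] F [0.4 0.  0.5] gap 85.6 t 0.1
```

View pics/ov.png

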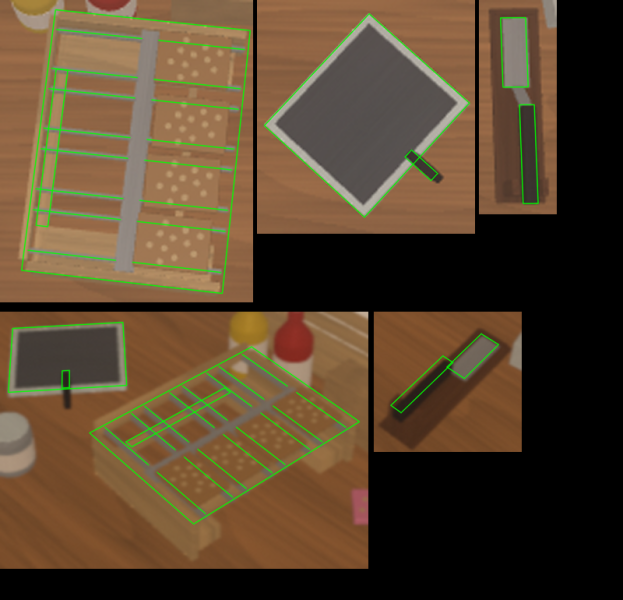

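The overlay matches in both views. Moving to the tray fin now, starting with translation at height.

```bash

python3 -m handwheel '[{"hand":0,"tx":0.05,"ty":-0.2,"tz":-0.1},{"hand":0,"tx":0.1,"ty":-0.4,"tz":-0.2},{"hand":0,"tx":0.15,"ty":-0.6,"tz":-0.3},{"hand":0,"tx":0.2,"ty":-0.8,"tz":-0.4},{"hand":0,"tx":0.2,"ty":-0.95,"tz":-0.5}]' 60
python3 -m handwheel '[{"hand":0,"tx":0.05,"ty":-0.2,"tz":-0.1},{"hand":0,"tx":0.1,"ty":-0.4,"tz":-0.2},{"hand":0,"tx":0.15,"ty":-0.6,"tz":-0.3},{"hand":0,"tx":0.2,"ty":-0.8,"tz":-0.45},{"hand":0,"tx":0.2,"ty":-0.95,"tz":-0.55}]'
python3 - <<'E'
from h import *
Rg=tool(139.6,25); rel(Rg,np.array([517.4,276.8,15])+[-40*.27,-40*.32,90])
E
```

```text
t [ 0.63   -2.166  -1.2609] r [-0.1714 -0.0381 -0.0624] tcp [142.3 608.4 230.8] F [0.4 0.  0.5] gap 85.6 t 0.1invalid input
invalid input
```

```bash

python3 -m handwheel '[{"hand":0,"tx":0.05,"ty":-0.2,"tz":-0.1,"rx":0,"ry":0,"rz":0},{"hand":0,"tx":0.1,"ty":-0.4,"tz":-0.2,"rx":0,"ry":0,"rz":0},{"hand":0,"tx":0.15,"ty":-0.6,"tz":-0.3,"rx":0,"ry":0,"rz":0},{"hand":0,"tx":0.2,"ty":-0.8,"tz":-0.4,"rx":0,"ry":0,"rz":0},{"hand":0,"tx":0.2,"ty":-0.95,"tz":-0.5,"rx":0,"ry":0,"rz":0}]' 60
python3 - <<'E'
from h import *
Rg=tool(139.6,25); rel(Rg,np.array([517.4,276.8,15])+[-40*.27,-40*.32,90])
E
```

```text
time_s: 0.52
tcp_pos: [297.9, 473.9, 190.7]
eef_rot: [-0.44, 0.554, 0.439, 0.553]
ft_force: [0.4, 0.4, -1.2]
finger_gap: 85.1
t [ 0.4286 -1.2549 -0.7842] r [-0.1714 -0.0381 -0.0625] tcp [297.9 473.9 190.7] F [ 0.4  0.4 -1.2] gap 85.1 t 0.5
```

```bash

python3 -m handwheel '[{"hand":0,"tx":0.05,"ty":-0.15,"tz":-0.1,"rx":-0.0171,"ry":-0.0038,"rz":-0.0062},{"hand":0,"tx":0.1,"ty":-0.3,"tz":-0.2,"rx":-0.0343,"ry":-0.0076,"rz":-0.0125},{"hand":0,"tx":0.15,"ty":-0.45,"tz":-0.3,"rx":-0.0514,"ry":-0.0114,"rz":-0.0187},{"hand":0,"tx":0.2,"ty":-0.6,"tz":-0.4,"rx":-0.0686,"ry":-0.0152,"rz":-0.025},{"hand":0,"tx":0.2,"ty":-0.75,"tz":-0.5,"rx":-0.0857,"ry":-0.019,"rz":-0.0312}]'
python3 - <<'E'
from h import *
Rg=tool(139.6,25); rel(Rg,np.array([517.4,276.8,15])+[-40*.27,-40*.32,90])
E
```

```text
time_s: 0.93
tcp_pos: [415.4, 347.8, 150.5]
eef_rot: [0.591, -0.348, -0.538, -0.491]
ft_force: [0.1, -0.2, -0.5]
finger_gap: 85.4
t [ 0.2549 -0.2658 -0.5475] r [-0.0887 -0.0196 -0.0326] tcp [415.4 347.8 150.5] F [ 0.1 -0.2 -0.5] gap 85.4 t 0.9
```

```bash

python3 -m handwheel '[{"hand":0,"tx":0.05,"ty":-0.05,"tz":-0.11,"rx":-0.0171,"ry":-0.0038,"rz":-0.0062},{"hand":0,"tx":0.1,"ty":-0.1,"tz":-0.22,"rx":-0.0343,"ry":-0.0076,"rz":-0.0125},{"hand":0,"tx":0.15,"ty":-0.16,"tz":-0.33,"rx":-0.0514,"ry":-0.0114,"rz":-0.0187},{"hand":0,"tx":0.2,"ty":-0.22,"tz":-0.44,"rx":-0.0686,"ry":-0.0152,"rz":-0.025},{"hand":0,"tx":0.255,"ty":-0.265,"tz":-0.547,"rx":-0.0863,"ry":-0.019,"rz":-0.0318}]'
python3 -m handwheel '[{"hand":0,"tx":0,"ty":0,"tz":0,"rx":0,"ry":0,"rz":0},{"hand":0,"tx":0,"ty":0,"tz":0,"rx":0,"ry":0,"rz":0},{"hand":0,"tx":0,"ty":0,"tz":0,"rx":0,"ry":0,"rz":0},{"hand":0,"tx":0,"ty":0,"tz":0,"rx":0,"ry":0,"rz":0},{"hand":0,"tx":0,"ty":0,"tz":0,"rx":0,"ry":0,"rz":0}]' >/dev/null
python3 - <<'E'
from h import *
Rg=tool(139.6,25); rel(Rg,np.array([517.4,276.8,15]))
d=snap('top'); print('moved px',np.abs(d['pixels'][150:265,105:180].astype(int)-cv2.imread('pics/top0.png')[150:265,105:180,::-1]).max(-1).mean())
E
```

```text
time_s: 1.35
tcp_pos: [480.2, 290.7, 118.9]
eef_rot: [0.656, -0.205, -0.582, -0.435]
ft_force: [-0.1, 0.2, -0.3]
finger_gap: 85.1
t [ 0.5204  0.0657 -0.2044] r [-0.039  -0.0063 -0.0145] tcp [479.  292.3 119.7] F [0.4 0.2 0. ] gap 85.7 t 1.8
moved px 8.676173913043478
```

```bash

python3 -m handwheel '[{"hand":0,"tx":0,"ty":0.01,"tz":-0.05,"rx":-0.013,"ry":-0.0021,"rz":-0.0048},{"hand":0,"tx":0,"ty":0.03,"tz":-0.1,"rx":-0.026,"ry":-0.0042,"rz":-0.0097},{"hand":0,"tx":0,"ty":0.065,"tz":-0.15,"rx":-0.039,"ry":-0.0063,"rz":-0.0145},{"hand":0,"tx":0,"ty":0.065,"tz":-0.2044,"rx":-0.039,"ry":-0.0063,"rz":-0.0145},{"hand":0,"tx":0,"ty":0.065,"tz":-0.2044,"rx":-0.039,"ry":-0.0063,"rz":-0.0145}]' >/dev/null
python3 -m handwheel '[{"hand":0,"tx":0,"ty":0,"tz":0,"rx":0,"ry":0,"rz":0},{"hand":0,"tx":0,"ty":0,"tz":0,"rx":0,"ry":0,"rz":0},{"hand":0,"tx":0,"ty":0,"tz":0,"rx":0,"ry":0,"rz":0},{"hand":0,"tx":0,"ty":0,"tz":0,"rx":0,"ry":0,"rz":0},{"hand":0,"tx":0,"ty":0,"tz":0,"rx":0,"ry":0,"rz":0}]' >/dev/null
python3 - <<'E'
from h import *
Rg=tool(139.6,25); rel(Rg,np.array([517.4,276.8,15]))
d=snap('top'); e=snap('side')
a=view(d,(90,140),(140,180),3,[(TRAY,TSEG)]); b=view(e,(180,130),(130,150),2.8,[(TRAY,TSEG)])
W=np.zeros((540,800,3),np.uint8); W[:a.shape[0],:a.shape[1]]=a; W[:b.shape[0],430:430+b.shape[1]]=b; cv2.imwrite('pics/fin1.png',W)
E
```

```text
t [ 0.5722  0.1249 -0.0345] r [-0.0017 -0.0028 -0.0068] tcp [497.4 266.6 130.2] F [ 0.5  0.6 -0.1] gap 85.5 t 2.6
```

View pics/fin1.png

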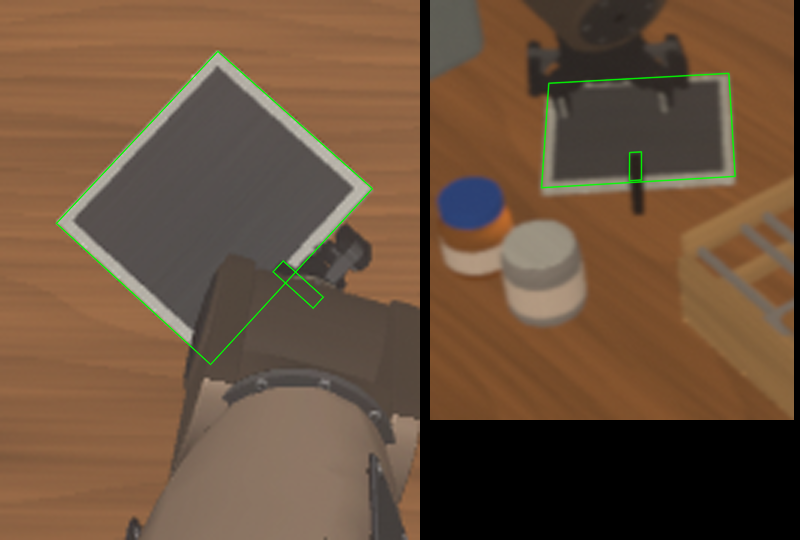

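The tray has not moved. Aligning, then descending along the tool axis and closing.

```bash

python3 -m handwheel '[{"hand":0,"tx":0,"ty":0.06,"tz":-0.02,"rx":-0.0017,"ry":-0.0028,"rz":-0.0068},{"hand":0,"tx":0,"ty":0.125,"tz":-0.0345,"rx":-0.0017,"ry":-0.0028,"rz":-0.0068},{"hand":0,"tx":0.1,"ty":0.125,"tz":-0.0345,"rx":-0.0017,"ry":-0.0028,"rz":-0.0068},{"hand":0,"tx":0.2,"ty":0.125,"tz":-0.0345,"rx":-0.0017,"ry":-0.0028,"rz":-0.0068},{"hand":0,"tx":0.3,"ty":0.125,"tz":-0.0345,"rx":-0.0017,"ry":-0.0028,"rz":-0.0068}]' >/dev/null
python3 -m handwheel '[{"hand":0,"tx":0,"ty":0,"tz":0,"rx":0,"ry":0,"rz":0},{"hand":0,"tx":0,"ty":0,"tz":0,"rx":0,"ry":0,"rz":0},{"hand":0,"tx":0,"ty":0,"tz":0,"rx":0,"ry":0,"rz":0},{"hand":0,"tx":0,"ty":0,"tz":0,"rx":0,"ry":0,"rz":0},{"hand":0,"tx":0,"ty":0,"tz":0,"rx":0,"ry":0,"rz":0}]' >/dev/null
python3 - <<'E'
from h import *
Rg=tool(139.6,25); rel(Rg,np.array([517.4,276.8,15]))
E
```

```text
t [ 0.3627  0.1457 -0.0294] r [-0.0024 -0.0042 -0.0095] tcp [512.2 282.   93. ] F [ 0.2 -0.1  0.6] gap 85.2 t 3.6
```

```bash

python3 - <<'E'
from h import *
print(manip.get_state()['qpos'].round(3), R.from_quat(manip.get_state()['eef_rot']).as_matrix().round(3).tolist())
Rg=tool(139.6,25); print(Rg.as_matrix().round(3).tolist())
E
```

```text
[ 0.315  0.544  2.023  0.634  0.291 -2.685] [[0.258, -0.615, -0.746], [0.263, -0.698, 0.666], [-0.93, -0.368, -0.018]]
[[0.274, -0.587, -0.762], [0.322, -0.69, 0.648], [-0.906, -0.423, 0.0]]
```

The tilted pose drives joint 6 to its limit near a wrist singularity. I'll grip vertically for the rotation and re-grip tilted for the insertion.

```bash

python3 - <<'E'
from h import *
Rg=tool(139.6,0); gp=T(TRAY,[0,110,14])[0]; print(gp); rel(Rg,gp+[0,0,90])
E
```

```text
[516.85041103 276.09369909  14.        ]
t [-0.0527 -0.0138 -0.0379] r [-0.0032 -0.0036  0.0599] tcp [512.2 282.   93. ] F [ 0.2 -0.1  0.6] gap 85.2 t 3.6
```

```bash

python3 -m handwheel '[{"hand":0,"tx":-0.05,"ty":0,"tz":-0.02,"rx":-0.001,"ry":-0.001,"rz":0.015},{"hand":0,"tx":-0.0527,"ty":-0.0138,"tz":-0.038,"rx":-0.0032,"ry":-0.0036,"rz":0.03},{"hand":0,"tx":-0.0527,"ty":-0.0138,"tz":-0.038,"rx":-0.0032,"ry":-0.0036,"rz":0.045},{"hand":0,"tx":-0.0527,"ty":-0.0138,"tz":-0.038,"rx":-0.0032,"ry":-0.0036,"rz":0.06},{"hand":0,"tx":-0.0527,"ty":-0.0138,"tz":-0.038,"rx":-0.0032,"ry":-0.0036,"rz":0.06}]' >/dev/null
python3 -m handwheel '[{"hand":0,"tx":0,"ty":0,"tz":0,"rx":0,"ry":0,"rz":0},{"hand":0,"tx":0,"ty":0,"tz":0,"rx":0,"ry":0,"rz":0},{"hand":0,"tx":0,"ty":0,"tz":0,"rx":0,"ry":0,"rz":0},{"hand":0,"tx":0,"ty":0,"tz":0,"rx":0,"ry":0,"rz":0},{"hand":0,"tx":0,"ty":0,"tz":0,"rx":0,"ry":0,"rz":0}]' >/dev/null
python3 - <<'E'
from h import *
Rg=tool(139.6,0); rel(Rg,[516.9,276.1,14]);print(manip.get_state()['qpos'].round(3))
E
```

```text
t [ 0.4459 -0.0014 -0.001 ] r [-0.0001  0.0001 -0.0001] tcp [516.7 276.  103.2] F [ 0.4  0.3 -0.2] gap 85.2 t 4.4
[ 0.378  0.592  1.78   0.     0.77  -2.058]
```

```bash

python3 -m handwheel '[{"hand":0,"tx":0.12,"ty":0,"tz":0,"rx":0,"ry":0,"rz":0},{"hand":0,"tx":0.24,"ty":0,"tz":0,"rx":0,"ry":0,"rz":0},{"hand":0,"tx":0.35,"ty":0,"tz":0,"rx":0,"ry":0,"rz":0},{"hand":0,"tx":0.42,"ty":0,"tz":0,"rx":0,"ry":0,"rz":0},{"hand":0.3,"tx":0.44,"ty":0,"tz":0,"rx":0,"ry":0,"rz":0}]'
python3 -m handwheel '[{"hand":0.6,"tx":0,"ty":0,"tz":0,"rx":0,"ry":0,"rz":0},{"hand":1,"tx":0,"ty":0,"tz":0,"rx":0,"ry":0,"rz":0},{"hand":1,"tx":0,"ty":0,"tz":0,"rx":0,"ry":0,"rz":0},{"hand":1,"tx":0,"ty":0,"tz":0,"rx":0,"ry":0,"rz":0},{"hand":1,"tx":0,"ty":0,"tz":0,"rx":0,"ry":0,"rz":0}]' 60
python3 -m handwheel '[{"hand":1,"tx":0,"ty":0,"tz":0,"rx":0,"ry":0,"rz":0},{"hand":1,"tx":0,"ty":0,"tz":0,"rx":0,"ry":0,"rz":0},{"hand":1,"tx":0,"ty":0,"tz":0,"rx":0,"ry":0,"rz":0},{"hand":1,"tx":0,"ty":0,"tz":0,"rx":0,"ry":0,"rz":0},{"hand":1,"tx":0,"ty":0,"tz":0,"rx":0,"ry":0,"rz":0}]' 60

```

```text
time_s: 4.83
tcp_pos: [515.8, 275.7, 12.9]
eef_rot: [-0.662, 0.245, 0.665, 0.243]
ft_force: [-2.0, -0.9, -0.0]
finger_gap: 75.5
time_s: 5.25
tcp_pos: [517.2, 276.5, 16.0]
eef_rot: [0.664, -0.244, -0.664, -0.244]
ft_force: [1.9, -1.4, 0.8]
finger_gap: 12.3
time_s: 5.67
tcp_pos: [517.2, 276.5, 16.1]
eef_rot: [0.664, -0.244, -0.664, -0.244]
ft_force: [-0.2, 0.1, 5.2]
finger_gap: 11.3
```

Gripped (gap 11–12 mm on the 12 mm fin). Rotating clockwise, which is +rx.

```bash

python3 -m handwheel '[{"hand":1,"tx":0,"ty":0,"tz":0,"rx":0.018,"ry":0,"rz":0},{"hand":1,"tx":0,"ty":0,"tz":0,"rx":0.036,"ry":0,"rz":0},{"hand":1,"tx":0,"ty":0,"tz":0,"rx":0.054,"ry":0,"rz":0},{"hand":1,"tx":0,"ty":0,"tz":0,"rx":0.072,"ry":0,"rz":0},{"hand":1,"tx":0,"ty":0,"tz":0,"rx":0.09,"ry":0,"rz":0}]' 60
python3 -m handwheel '[{"hand":1,"tx":0,"ty":-0.037,"tz":0.051,"rx":0.018,"ry":0,"rz":0},{"hand":1,"tx":0,"ty":-0.074,"tz":0.103,"rx":0.036,"ry":0,"rz":0},{"hand":1,"tx":0,"ty":-0.11,"tz":0.154,"rx":0.054,"ry":0,"rz":0},{"hand":1,"tx":0,"ty":-0.147,"tz":0.206,"rx":0.072,"ry":0,"rz":0},{"hand":1,"tx":0,"ty":-0.184,"tz":0.257,"rx":0.09,"ry":0,"rz":0}]' 60
python3 -m handwheel '[{"hand":1,"tx":0,"ty":-0.013,"tz":0.066,"rx":0.018,"ry":0,"rz":0},{"hand":1,"tx":0,"ty":-0.026,"tz":0.132,"rx":0.036,"ry":0,"rz":0},{"hand":1,"tx":0,"ty":-0.04,"tz":0.197,"rx":0.054,"ry":0,"rz":0},{"hand":1,"tx":0,"ty":-0.053,"tz":0.263,"rx":0.072,"ry":0,"rz":0},{"hand":1,"tx":0,"ty":-0.066,"tz":0.329,"rx":0.09,"ry":0,"rz":0}]' 60
python3 - <<'E'
from h import *
print(manip.get_state()['qpos'].round(3))
Rg=tool(-5.44,0); rel(Rg,[620,330.6,16])
Rg=tool(-5.44,0); rel(Rg,[620,360,16])
E
```

```text
time_s: 6.08
tcp_pos: [517.3, 276.8, 16.1]
eef_rot: [0.568, -0.421, -0.568, -0.421]
ft_force: [-0.4, 1.5, 5.2]
finger_gap: 11.3
time_s: 6.5
tcp_pos: [537.0, 336.8, 16.1]
eef_rot: [-0.428, 0.563, 0.428, 0.562]
ft_force: [-1.5, -3.0, 6.7]
finger_gap: 11.0
time_s: 6.92
tcp_pos: [567.2, 396.7, 16.1]
eef_rot: [-0.254, 0.66, 0.254, 0.66]
ft_force: [-1.7, -3.3, 5.9]
finger_gap: 11.2
[ 5.150e-01  8.260e-01  1.537e+00 -1.000e-03  7.790e-01 -2.190e-01]
t [ 0.0007 -0.4223 -0.0256] r [ 1.32e-01 -2.00e-04  1.00e-04] tcp [567.2 396.7  16.1] F [-1.7 -3.3  5.9] gap 11.2 t 6.9
t [ 0.0006 -0.3132  0.0729] r [ 1.32e-01 -2.00e-04  1.00e-04] tcp [567.2 396.7  16.1] F [-1.7 -3.3  5.9] gap 11.2 t 6.9
```

```bash

python3 -m handwheel '[{"hand":1,"tx":0,"ty":-0.06,"tz":0.015,"rx":0.018,"ry":0,"rz":0},{"hand":1,"tx":0,"ty":-0.12,"tz":0.03,"rx":0.036,"ry":0,"rz":0},{"hand":1,"tx":0,"ty":-0.19,"tz":0.045,"rx":0.054,"ry":0,"rz":0},{"hand":1,"tx":0,"ty":-0.25,"tz":0.06,"rx":0.072,"ry":0,"rz":0},{"hand":1,"tx":0,"ty":-0.313,"tz":0.073,"rx":0.09,"ry":0,"rz":0}]' 60 >/dev/null
python3 -m handwheel '[{"hand":1,"tx":0,"ty":0,"tz":0,"rx":0.015,"ry":0,"rz":0},{"hand":1,"tx":0,"ty":0,"tz":0,"rx":0.03,"ry":0,"rz":0},{"hand":1,"tx":0,"ty":0,"tz":0,"rx":0.042,"ry":0,"rz":0},{"hand":1,"tx":0,"ty":0,"tz":0,"rx":0.042,"ry":0,"rz":0},{"hand":1,"tx":0,"ty":0,"tz":0,"rx":0.042,"ry":0,"rz":0}]' 60 >/dev/null
python3 - <<'E'
from h import *
Rg=tool(-5.44,0); rel(Rg,[620,360,16])
d=snap('top'); e=snap('side')
TR=(620-.0948*110,360-.9955*110,-.095)
it=[(RACK,RSEG),(TR,TSEG)]
a=view(d,(90,120),(180,170),2.8,it); b=view(e,(170,110),(180,150),1.6,it)
W=np.zeros((480,800,3),np.uint8); W[:a.shape[0],:a.shape[1]]=a[:480]; W[:b.shape[0],510:510+b.shape[1]]=b[:,:290]; cv2.imwrite('pics/pre.png',W)
# white rim edges at z=10
o=ortho(d,10,520,760,100,390,3); cv2.imwrite('pics/pre_o.png',o)
E
```

```text
t [ 0.0007 -0.0008 -0.0015] r [ 0.001  0.    -0.   ] tcp [620.3 360.1  16.1] F [-0.4 -0.6  6. ] gap 11.3 t 7.8
```

View pics/pre.png

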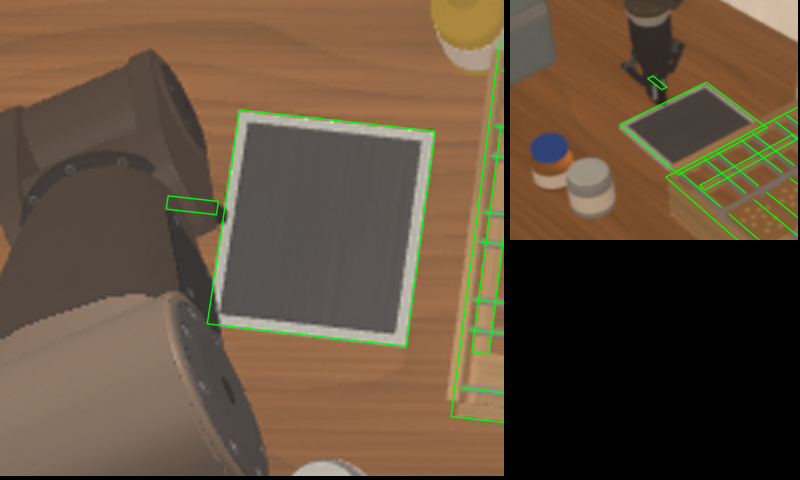

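The tray sits exactly on the model, with yaw aligned to the rack. Next I release, lift, tilt the hand 25° away from the rack's lip and re-grip.

```bash

python3 -m handwheel '[{"hand":0,"tx":0,"ty":0,"tz":0,"rx":0,"ry":0,"rz":0},{"hand":0,"tx":0,"ty":0,"tz":0,"rx":0,"ry":0,"rz":0},{"hand":0,"tx":0,"ty":0,"tz":0,"rx":0,"ry":0,"rz":0},{"hand":0,"tx":0,"ty":0,"tz":0,"rx":0,"ry":0,"rz":0},{"hand":0,"tx":0,"ty":0,"tz":0,"rx":0,"ry":0,"rz":0}]' 60 >/dev/null
python3 -m handwheel '[{"hand":0,"tx":-0.1,"ty":0,"tz":0,"rx":0,"ry":0,"rz":0},{"hand":0,"tx":-0.2,"ty":0,"tz":0,"rx":0,"ry":0,"rz":0},{"hand":0,"tx":-0.3,"ty":0,"tz":0,"rx":0,"ry":0,"rz":0},{"hand":0,"tx":-0.3,"ty":0,"tz":0,"rx":0,"ry":0,"rz":0},{"hand":0,"tx":-0.3,"ty":0,"tz":0,"rx":0,"ry":0,"rz":0}]'
python3 - <<'E'
from h import *
TR=(620-.0948*110,360-.9955*110,-.095)
Rg=tool(-5.44,25); g=T(TR,[0,117,33])[0]; t=g+18.7*Rg.as_matrix()[:,0]; print(t.round(1)); rel(Rg,t-50*Rg.as_matrix()[:,0])
E
```

```text
time_s: 8.68
tcp_pos: [620.2, 360.2, 75.9]
eef_rot: [0.031, 0.706, -0.032, 0.707]
ft_force: [-0.7, 0.1, -0.6]
finger_gap: 85.2
[619.9 359.1  16.1]
t [ 0.0725  0.1    -0.0002] r [ 0.0009  0.0002 -0.0694] tcp [620.2 360.2  75.9] F [-0.7  0.1 -0.6] gap 85.2 t 8.7
```

```bash

python3 -m handwheel '[{"hand":0,"tx":0,"ty":0.03,"tz":0,"rx":0,"ry":0,"rz":-0.018},{"hand":0,"tx":0.02,"ty":0.06,"tz":0,"rx":0,"ry":0,"rz":-0.036},{"hand":0,"tx":0.05,"ty":0.09,"tz":0,"rx":0,"ry":0,"rz":-0.054},{"hand":0,"tx":0.0725,"ty":0.1,"tz":0,"rx":0.0009,"ry":0,"rz":-0.0694},{"hand":0,"tx":0.0725,"ty":0.1,"tz":0,"rx":0.0009,"ry":0,"rz":-0.0694}]' 60 >/dev/null
python3 -m handwheel '[{"hand":0,"tx":0,"ty":0,"tz":0,"rx":0,"ry":0,"rz":0},{"hand":0,"tx":0,"ty":0,"tz":0,"rx":0,"ry":0,"rz":0},{"hand":0,"tx":0,"ty":0,"tz":0,"rx":0,"ry":0,"rz":0},{"hand":0,"tx":0,"ty":0,"tz":0,"rx":0,"ry":0,"rz":0},{"hand":0,"tx":0,"ty":0,"tz":0,"rx":0,"ry":0,"rz":0}]' 60 >/dev/null
python3 - <<'E'
from h import *
Rg=tool(-5.44,25); rel(Rg,[619.9,359.1,16.1]); print(manip.get_state()['qpos'].round(3))
E
```

```text
t [ 0.2468  0.0036 -0.0011] r [-0.0002  0.     -0.0001] tcp [622.  379.2  61.1] F [-1.  -0.3  0. ] gap 85.3 t 9.5
[ 0.573  0.929  1.203 -0.351  1.306  0.813]
```

```bash

python3 -m handwheel '[{"hand":0,"tx":0.08,"ty":0,"tz":0,"rx":0,"ry":0,"rz":0},{"hand":0,"tx":0.16,"ty":0,"tz":0,"rx":0,"ry":0,"rz":0},{"hand":0,"tx":0.24,"ty":0.003,"tz":0,"rx":0,"ry":0,"rz":0},{"hand":0.5,"tx":0.245,"ty":0.003,"tz":0,"rx":0,"ry":0,"rz":0},{"hand":1,"tx":0.245,"ty":0.003,"tz":0,"rx":0,"ry":0,"rz":0}]' 60
python3 -m handwheel '[{"hand":1,"tx":0,"ty":0,"tz":0,"rx":0,"ry":0,"rz":0},{"hand":1,"tx":0,"ty":0,"tz":0,"rx":0,"ry":0,"rz":0},{"hand":1,"tx":0,"ty":0,"tz":0,"rx":0,"ry":0,"rz":0},{"hand":1,"tx":0,"ty":0,"tz":0,"rx":0,"ry":0,"rz":0},{"hand":1,"tx":0,"ty":0,"tz":0,"rx":0,"ry":0,"rz":0}]' 60
python3 -m handwheel '[{"hand":1,"tx":0,"ty":0,"tz":0,"rx":0,"ry":0,"rz":0},{"hand":1,"tx":0,"ty":0,"tz":0,"rx":0,"ry":0,"rz":0},{"hand":1,"tx":0,"ty":0,"tz":0,"rx":0,"ry":0,"rz":0},{"hand":1,"tx":0,"ty":0,"tz":0,"rx":0,"ry":0,"rz":0},{"hand":1,"tx":0,"ty":0,"tz":0,"rx":0,"ry":0,"rz":0}]' 60
python3 - <<'E'
from h import *
Rg=tool(-5.44,25); s=manip.get_state();
# tray origin rack y now = 251 ; print target for origin y=130 and 37
T0=np.array([619.9,359.1,16.1])
def org(): 
    c,si=np.cos(-.095),np.sin(-.095); dx,dy=T0[0]-RACK[0],T0[1]-RACK[1]; return c*dx+si*dy,-si*dx+c*dy
x,y=org(); print('tcp in rack',x,y)
for yo in(130,60,34):
    p=T(RACK,[0,yo+y-253.4+0,16.1])[0]; print(yo,p); rel(Rg,p)
TR=(620-.0948*110,360-.9955*110); dx,dy=TR[0]-RACK[0],TR[1]-RACK[1]; c,si=np.cos(-.095),np.sin(-.095); print('tray org rack',c*dx+si*dy,-si*dx+c*dy)
d=snap('top'); 
E
```

```text
time_s: 9.93
tcp_pos: [619.7, 359.2, 15.6]
eef_rot: [-0.12, 0.697, -0.186, 0.682]
ft_force: [-0.6, -0.4, -0.0]
finger_gap: 64.1
time_s: 10.35
tcp_pos: [619.9, 360.3, 16.5]
eef_rot: [-0.12, 0.696, -0.185, 0.683]
ft_force: [-1.4, 1.2, 4.6]
finger_gap: 11.2
time_s: 10.77
tcp_pos: [620.0, 360.3, 16.5]
eef_rot: [-0.12, 0.696, -0.186, 0.683]
ft_force: [-1.3, 3.2, 5.9]
finger_gap: 11.4
tcp in rack -2.800918308166011 378.34028976125586
130 [610.98291406 235.99073665  16.1       ]
t [ 0.2653 -0.5639  0.0139] r [ 0.      0.0002 -0.    ] tcp [620.  360.3  16.5] F [-1.3  3.2  5.9] gap 11.4 t 10.8
60 [604.34291225 166.30637416  16.1       ]
t [ 0.4132 -0.8811  0.0137] r [ 0.      0.0002 -0.    ] tcp [620.  360.3  16.5] F [-1.3  3.2  5.9] gap 11.4 t 10.8
34 [601.87662587 140.42361095  16.1       ]
t [ 0.4681 -0.9989  0.0136] r [ 0.      0.0002 -0.    ] tcp [620.  360.3  16.5] F [-1.3  3.2  5.9] gap 11.4 t 10.8
tray org rack -2.7803854489860598 269.2453165159147
```

```bash

python3 -m handwheel '[{"hand":1,"tx":0.017,"ty":-0.036,"tz":0.005,"rx":0,"ry":0,"rz":0},{"hand":1,"tx":0.034,"ty":-0.072,"tz":0.01,"rx":0,"ry":0,"rz":0},{"hand":1,"tx":0.051,"ty":-0.109,"tz":0.014,"rx":0,"ry":0,"rz":0},{"hand":1,"tx":0.068,"ty":-0.145,"tz":0.014,"rx":0,"ry":0,"rz":0},{"hand":1,"tx":0.0845,"ty":-0.181,"tz":0.014,"rx":0,"ry":0,"rz":0}]' 60
python3 -m handwheel '[{"hand":1,"tx":0.017,"ty":-0.036,"tz":0,"rx":0,"ry":0,"rz":0},{"hand":1,"tx":0.034,"ty":-0.072,"tz":0,"rx":0,"ry":0,"rz":0},{"hand":1,"tx":0.051,"ty":-0.109,"tz":0,"rx":0,"ry":0,"rz":0},{"hand":1,"tx":0.068,"ty":-0.145,"tz":0,"rx":0,"ry":0,"rz":0},{"hand":1,"tx":0.0845,"ty":-0.181,"tz":0,"rx":0,"ry":0,"rz":0}]' 60

```

```text
time_s: 11.23
tcp_pos: [619.0, 320.3, 16.5]
eef_rot: [-0.12, 0.696, -0.185, 0.683]
ft_force: [0.6, 4.3, 4.2]
finger_gap: 11.3
time_s: 11.65
tcp_pos: [615.3, 280.4, 16.5]
eef_rot: [-0.12, 0.696, -0.185, 0.683]
ft_force: [-0.6, 4.2, 3.9]
finger_gap: 11.3
```

```bash

python3 -m handwheel '[{"hand":1,"tx":0.042,"ty":-0.09,"tz":0,"rx":0,"ry":0,"rz":0},{"hand":1,"tx":0.084,"ty":-0.181,"tz":0,"rx":0,"ry":0,"rz":0},{"hand":1,"tx":0.127,"ty":-0.272,"tz":0,"rx":0,"ry":0,"rz":0},{"hand":1,"tx":0.169,"ty":-0.363,"tz":0,"rx":0,"ry":0,"rz":0},{"hand":1,"tx":0.211,"ty":-0.453,"tz":0,"rx":0,"ry":0,"rz":0}]' 60
python3 -m handwheel '[{"hand":1,"tx":0.021,"ty":-0.045,"tz":0,"rx":0,"ry":0,"rz":0},{"hand":1,"tx":0.042,"ty":-0.09,"tz":0,"rx":0,"ry":0,"rz":0},{"hand":1,"tx":0.064,"ty":-0.136,"tz":0,"rx":0,"ry":0,"rz":0},{"hand":1,"tx":0.085,"ty":-0.181,"tz":0,"rx":0,"ry":0,"rz":0},{"hand":1,"tx":0.105,"ty":-0.225,"tz":0,"rx":0,"ry":0,"rz":0}]' 60
python3 - <<'E'
from h import *
s=manip.get_state(); dx,dy=s['tcp_pos'][:2]-RACK[:2]; c,si=np.cos(-.095),np.sin(-.095); print('tcp rack',c*dx+si*dy,-si*dx+c*dy,'tray y',-si*dx+c*dy-109.5)
E
```

```text
time_s: 12.07
tcp_pos: [605.7, 180.3, 16.5]
eef_rot: [-0.12, 0.696, -0.185, 0.683]
ft_force: [0.4, 3.6, 4.9]
finger_gap: 10.9
time_s: 12.48
tcp_pos: [601.2, 131.3, 16.5]
eef_rot: [-0.12, 0.696, -0.186, 0.683]
ft_force: [0.6, 5.2, 4.4]
finger_gap: 11.2
tcp rack 0.2386495528838779 149.7717979236887 tray y 40.271797923688695
```

```bash

python3 -m handwheel '[{"hand":1,"tx":0.002,"ty":-0.0045,"tz":0,"rx":0,"ry":0,"rz":0},{"hand":1,"tx":0.004,"ty":-0.009,"tz":0,"rx":0,"ry":0,"rz":0},{"hand":1,"tx":0.006,"ty":-0.0135,"tz":0,"rx":0,"ry":0,"rz":0},{"hand":1,"tx":0.008,"ty":-0.018,"tz":0,"rx":0,"ry":0,"rz":0},{"hand":1,"tx":0.0085,"ty":-0.018,"tz":0,"rx":0,"ry":0,"rz":0}]' 60
python3 -m handwheel '[{"hand":1,"tx":0.002,"ty":-0.0045,"tz":0,"rx":0,"ry":0,"rz":0},{"hand":1,"tx":0.004,"ty":-0.009,"tz":0,"rx":0,"ry":0,"rz":0},{"hand":1,"tx":0.005,"ty":-0.0115,"tz":0,"rx":0,"ry":0,"rz":0},{"hand":1,"tx":0.005,"ty":-0.0115,"tz":0,"rx":0,"ry":0,"rz":0},{"hand":1,"tx":0.005,"ty":-0.0115,"tz":0,"rx":0,"ry":0,"rz":0}]' 60
python3 -m handwheel '[{"hand":1,"tx":0.002,"ty":-0.0045,"tz":0,"rx":0,"ry":0,"rz":0},{"hand":1,"tx":0.004,"ty":-0.009,"tz":0,"rx":0,"ry":0,"rz":0},{"hand":1,"tx":0.005,"ty":-0.0115,"tz":0,"rx":0,"ry":0,"rz":0},{"hand":1,"tx":0.005,"ty":-0.0115,"tz":0,"rx":0,"ry":0,"rz":0},{"hand":1,"tx":0.005,"ty":-0.0115,"tz":0,"rx":0,"ry":0,"rz":0}]' 60

```

```text
time_s: 12.9
tcp_pos: [600.9, 127.6, 16.5]
eef_rot: [-0.12, 0.696, -0.186, 0.683]
ft_force: [-0.7, 3.5, 7.7]
finger_gap: 11.2
time_s: 13.32
tcp_pos: [600.8, 125.7, 16.5]
eef_rot: [-0.12, 0.696, -0.185, 0.683]
ft_force: [1.0, 7.2, 6.2]
finger_gap: 11.1
time_s: 13.73
tcp_pos: [600.9, 125.7, 16.5]
eef_rot: [-0.119, 0.696, -0.184, 0.684]
ft_force: [0.8, 23.8, 6.1]
finger_gap: 11.1
```

The tray stopped on the slot's end face: 24 N with no motion, and tray y ≈ 34.6 against a nominal 35. Releasing and retreating, then going to the spatula.

```bash

python3 -m handwheel '[{"hand":0,"tx":0,"ty":0.01,"tz":0,"rx":0,"ry":0,"rz":0},{"hand":0,"tx":0,"ty":0.01,"tz":0,"rx":0,"ry":0,"rz":0},{"hand":0,"tx":0,"ty":0.01,"tz":0,"rx":0,"ry":0,"rz":0},{"hand":0,"tx":0,"ty":0.01,"tz":0,"rx":0,"ry":0,"rz":0},{"hand":0,"tx":0,"ty":0.01,"tz":0,"rx":0,"ry":0,"rz":0}]' 60
python3 -m handwheel '[{"hand":0,"tx":-0.1,"ty":0,"tz":0,"rx":0,"ry":0,"rz":0},{"hand":0,"tx":-0.25,"ty":0,"tz":0,"rx":0,"ry":0,"rz":0},{"hand":0,"tx":-0.4,"ty":0,"tz":0,"rx":0,"ry":0,"rz":0},{"hand":0,"tx":-0.6,"ty":0,"tz":0,"rx":0,"ry":0,"rz":0},{"hand":0,"tx":-0.8,"ty":0,"tz":0,"rx":0,"ry":0,"rz":0}]'
python3 -m handwheel '[{"hand":0,"tx":0,"ty":0,"tz":0,"rx":0,"ry":0,"rz":0.018},{"hand":0,"tx":-0.1,"ty":0,"tz":0,"rx":0,"ry":0,"rz":0.036},{"hand":0,"tx":-0.2,"ty":0,"tz":0,"rx":0,"ry":0,"rz":0.054},{"hand":0,"tx":-0.3,"ty":0,"tz":0,"rx":0,"ry":0,"rz":0.0694},{"hand":0,"tx":-0.3,"ty":0,"tz":0,"rx":0,"ry":0,"rz":0.0694}]'
python3 - <<'E'
from h import *
Rg=tool(-88.57,0); rel(Rg,[465,-362.8,37]); 
d=snap('top'); TR=T(RACK,[0,35,0])[0]; TR=(TR[0],TR[1],-.095)
print(proj(d,T(TR,[[0,86,46],[0,131,46],[0,108,46]])))
E
```

```text
time_s: 14.15
tcp_pos: [600.0, 123.5, 15.0]
eef_rot: [-0.12, 0.697, -0.186, 0.682]
ft_force: [-1.1, -0.2, -0.8]
finger_gap: 71.3
time_s: 14.57
tcp_pos: [606.1, 191.4, 161.2]
eef_rot: [-0.12, 0.697, -0.186, 0.682]
ft_force: [-0.6, 0.3, 0.4]
finger_gap: 85.2
time_s: 14.98
tcp_pos: [610.2, 216.0, 218.6]
eef_rot: [0.036, 0.704, -0.032, 0.708]
ft_force: [-0.2, -0.1, 1.1]
finger_gap: 85.5
t [ 0.8876 -2.956  -0.4477] r [ 0.2306  0.     -0.0014] tcp [610.2 216.  218.6] F [-0.2 -0.1  1.1] gap 85.5 t 15.0
[[261.31387297 203.13794967]
 [243.16908876 201.12451842]
 [252.43790549 202.15303025]]
```

```bash

python3 -m handwheel '[{"hand":0,"tx":0,"ty":-0.2,"tz":-0.03,"rx":0.018,"ry":0,"rz":0},{"hand":0,"tx":0,"ty":-0.4,"tz":-0.06,"rx":0.036,"ry":0,"rz":0},{"hand":0,"tx":0,"ty":-0.6,"tz":-0.09,"rx":0.054,"ry":0,"rz":0},{"hand":0,"tx":0,"ty":-0.8,"tz":-0.12,"rx":0.072,"ry":0,"rz":0},{"hand":0,"tx":0,"ty":-1,"tz":-0.15,"rx":0.09,"ry":0,"rz":0}]' 60 >/dev/null
python3 -m handwheel '[{"hand":0,"tx":0,"ty":-0.18,"tz":0.08,"rx":0.018,"ry":0,"rz":0},{"hand":0,"tx":0,"ty":-0.36,"tz":0.16,"rx":0.036,"ry":0,"rz":0},{"hand":0,"tx":0,"ty":-0.54,"tz":0.24,"rx":0.054,"ry":0,"rz":0},{"hand":0,"tx":0,"ty":-0.72,"tz":0.32,"rx":0.072,"ry":0,"rz":0},{"hand":0,"tx":0,"ty":-0.9,"tz":0.396,"rx":0.09,"ry":0,"rz":0}]' 60 >/dev/null
python3 -m handwheel '[{"hand":0,"tx":0,"ty":-0.11,"tz":0.16,"rx":0.01,"ry":0,"rz":0},{"hand":0,"tx":0,"ty":-0.22,"tz":0.32,"rx":0.02,"ry":0,"rz":0},{"hand":0,"tx":0,"ty":-0.33,"tz":0.48,"rx":0.03,"ry":0,"rz":0},{"hand":0,"tx":0,"ty":-0.44,"tz":0.64,"rx":0.04,"ry":0,"rz":0},{"hand":0,"tx":0,"ty":-0.55,"tz":0.81,"rx":0.05,"ry":0,"rz":0}]' 60 >/dev/null
python3 - <<'E'
from h import *
Rg=tool(-88.57,0); rel(Rg,[465,-362.8,37]); 
d=snap('top'); e=snap('side');TR=T(RACK,[0,35,0])[0]; TR=(TR[0],TR[1],-.095)
it=[(RACK,[RSEG[-2]]),(TR,TSEG[1:]),(SPAT,SSEG)]
a=view(d,(225,130),(145,150),3,it); b=view(e,(260,165),(225,205),1.6,it);
W=np.zeros((450,800,3),np.uint8); W[:a.shape[0],:a.shape[1]]=a; W[:b.shape[0],438:438+b.shape[1]]=b; cv2.imwrite('pics/home.png',W)
E
```

```text
t [0.8839 0.0175 0.0074] r [0.0005 0.0001 0.0006] tcp [ 462.1 -361.3  213.8] F [ 1.5 -0.6  0.8] gap 85.1 t 16.3
```

View pics/home.png

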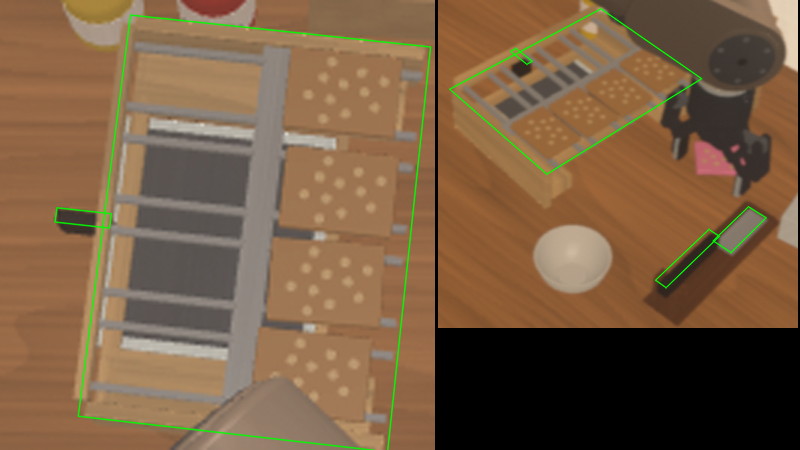

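The tray is home, with its fin on the predicted outline. Descending on the spatula handle.

```bash

python3 -m handwheel '[{"hand":0,"tx":0.15,"ty":0.0175,"tz":0.0074,"rx":0,"ry":0,"rz":0},{"hand":0,"tx":0.33,"ty":0.0175,"tz":0.0074,"rx":0,"ry":0,"rz":0},{"hand":0,"tx":0.51,"ty":0.0175,"tz":0.0074,"rx":0,"ry":0,"rz":0},{"hand":0,"tx":0.68,"ty":0.0175,"tz":0.0074,"rx":0,"ry":0,"rz":0},{"hand":0,"tx":0.8,"ty":0.0175,"tz":0.0074,"rx":0,"ry":0,"rz":0}]' 80 
python3 -m handwheel '[{"hand":0,"tx":0.04,"ty":0,"tz":0,"rx":0,"ry":0,"rz":0},{"hand":0,"tx":0.08,"ty":0,"tz":0,"rx":0,"ry":0,"rz":0},{"hand":0.3,"tx":0.08,"ty":0,"tz":0,"rx":0,"ry":0,"rz":0},{"hand":0.6,"tx":0.08,"ty":0,"tz":0,"rx":0,"ry":0,"rz":0},{"hand":1,"tx":0.08,"ty":0,"tz":0,"rx":0,"ry":0,"rz":0}]' 80
python3 -m handwheel '[{"hand":1,"tx":0,"ty":0,"tz":0,"rx":0,"ry":0,"rz":0},{"hand":1,"tx":0,"ty":0,"tz":0,"rx":0,"ry":0,"rz":0},{"hand":1,"tx":0,"ty":0,"tz":0,"rx":0,"ry":0,"rz":0},{"hand":1,"tx":0,"ty":0,"tz":0,"rx":0,"ry":0,"rz":0},{"hand":1,"tx":0,"ty":0,"tz":0,"rx":0,"ry":0,"rz":0}]' 80
python3 - <<'E'
from h import *
rel(tool(-88.57,0),[465,-362.8,37])
E
```

```text
time_s: 16.8
tcp_pos: [465.8, -359.9, 51.2]
eef_rot: [0.491, 0.51, -0.493, 0.506]
ft_force: [0.1, -0.3, 0.1]
finger_gap: 85.3
time_s: 17.22
tcp_pos: [467.5, -361.9, 40.4]
eef_rot: [0.492, 0.507, -0.493, 0.509]
ft_force: [-0.4, 0.4, -0.6]
finger_gap: 51.5
time_s: 17.63
tcp_pos: [467.4, -362.0, 40.2]
eef_rot: [0.492, 0.507, -0.493, 0.508]
ft_force: [-1.8, 0.7, 7.8]
finger_gap: 16.7
t [ 0.0162 -0.0119  0.0038] r [ 0.0009  0.0004 -0.0002] tcp [ 467.4 -362.    40.2] F [-1.8  0.7  7.8] gap 16.7 t 17.6
```

Gripped (gap 16.7 mm on the 18 mm handle). The park TCP is (467.4, -362.0, 40.2). Lifting and checking how the spatula sits in the hand.

```bash

python3 -m handwheel '[{"hand":1,"tx":-0.06,"ty":0,"tz":0,"rx":0,"ry":0,"rz":0},{"hand":1,"tx":-0.16,"ty":0,"tz":0,"rx":0,"ry":0,"rz":0},{"hand":1,"tx":-0.32,"ty":0,"tz":0,"rx":0,"ry":0,"rz":0},{"hand":1,"tx":-0.5,"ty":0,"tz":0,"rx":0,"ry":0,"rz":0},{"hand":1,"tx":-0.66,"ty":0,"tz":0,"rx":0,"ry":0,"rz":0}]' 80
python3 -m handwheel '[{"hand":1,"tx":-0.14,"ty":0,"tz":0,"rx":-0.018,"ry":0,"rz":0},{"hand":1,"tx":-0.14,"ty":0,"tz":0,"rx":-0.036,"ry":0,"rz":0},{"hand":1,"tx":-0.14,"ty":0,"tz":0,"rx":-0.054,"ry":0,"rz":0},{"hand":1,"tx":-0.14,"ty":0,"tz":0,"rx":-0.072,"ry":0,"rz":0},{"hand":1,"tx":-0.14,"ty":0,"tz":0,"rx":-0.09,"ry":0,"rz":0}]' 80
python3 - <<'E'
from h import *
Rg=tool(-5.44,0); p=T(RACK,[38,-307.6,200])[0]; rel(Rg,p)
E
```

```text
time_s: 18.05
tcp_pos: [466.8, -361.2, 173.7]
eef_rot: [0.492, 0.507, -0.493, 0.508]
ft_force: [0.6, -0.7, -0.5]
finger_gap: 16.5
time_s: 18.47
tcp_pos: [466.8, -361.2, 200.2]
eef_rot: [0.329, 0.625, -0.33, 0.626]
ft_force: [0.5, 0.1, -1.5]
finger_gap: 16.3
t [0.001  0.6253 0.2259] r [-1.391e-01  1.000e-04  2.000e-04] tcp [ 466.8 -361.2  200.2] F [ 0.5  0.1 -1.5] gap 16.3 t 18.5
```

```bash

python3 -m handwheel '[{"hand":1,"tx":0,"ty":0.125,"tz":0.045,"rx":-0.018,"ry":0,"rz":0},{"hand":1,"tx":0,"ty":0.25,"tz":0.09,"rx":-0.036,"ry":0,"rz":0},{"hand":1,"tx":0,"ty":0.375,"tz":0.135,"rx":-0.054,"ry":0,"rz":0},{"hand":1,"tx":0,"ty":0.5,"tz":0.18,"rx":-0.072,"ry":0,"rz":0},{"hand":1,"tx":0,"ty":0.625,"tz":0.226,"rx":-0.09,"ry":0,"rz":0}]' 80 >/dev/null
python3 -m handwheel '[{"hand":1,"tx":0,"ty":0,"tz":0,"rx":-0.0164,"ry":0,"rz":0},{"hand":1,"tx":0,"ty":0,"tz":0,"rx":-0.0327,"ry":0,"rz":0},{"hand":1,"tx":0,"ty":0,"tz":0,"rx":-0.049,"ry":0,"rz":0},{"hand":1,"tx":0,"ty":0,"tz":0,"rx":-0.049,"ry":0,"rz":0},{"hand":1,"tx":0,"ty":0,"tz":0,"rx":-0.049,"ry":0,"rz":0}]' 80 >/dev/null
python3 - <<'E'
from h import *
Rg=tool(-5.44,0); p=T(RACK,[38,-307.6,92])[0]; rel(Rg,p)
s=manip.get_state()
d=snap('top'); e=snap('side'); b=s['tcp_pos']
# expected spatula origin: 67.6 ahead of tcp along rack +y
u=np.array([.0948,.9955]); o=b[:2]+67.6*u; SP=(o[0],o[1],np.pi/2-.095); zb=b[2]-34.2
seg=[box(0,90,-16,16,zb+3),box(-150,-30,-9,9,zb+61)]
w=cloud(d); pt=T(SP,[[10,0,zb+3],[45,0,zb+3],[80,0,zb+3]]); 
for q,P in zip(proj(d,pt).round().astype(int),pt): print(P.round(1),w[q[1],q[0]].round(1))
a=view(d,(290,120),(140,180),3,[(SP,seg),(RACK,RSEG)]); f=view(e,(300,90),(220,240),1.7,[(SP,seg),(RACK,RSEG)])
W=np.zeros((540,800,3),np.uint8); W[:540,:420]=a[:540]; W[:f.shape[0],424:424+f.shape[1]]=f[:,:376]; cv2.imwrite('pics/sp1.png',W)
E
```

```text
t [ 0.5382  0.005  -0.0015] r [-0.0015  0.      0.0002] tcp [ 595.7 -328.5  199.6] F [-0.  -0.5 -1.8] gap 16.8 t 19.3
[ 603.  -251.3  168.4] [ 603.6 -251.3  166.2]
[ 606.3 -216.4  168.4] [ 606.6 -215.1  170.6]
[ 609.7 -181.6  168.4] [ 609.  -182.2  167.1]
```

View pics/sp1.png

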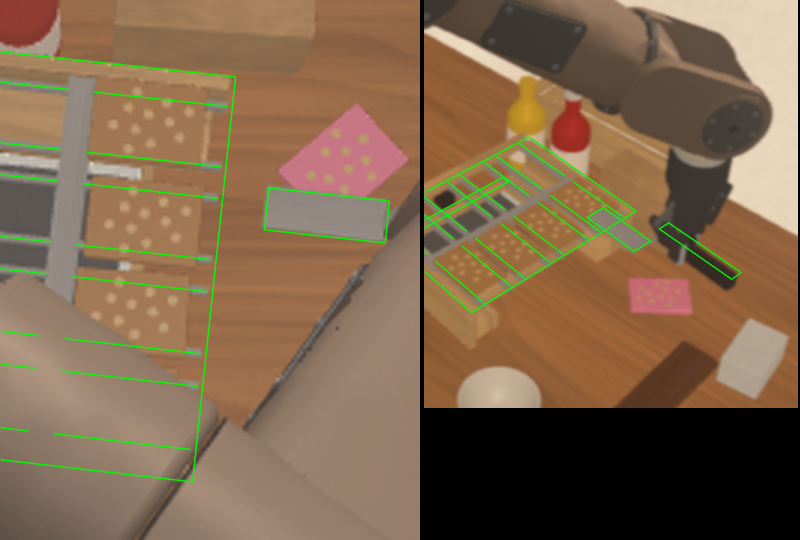

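The blade is level, within about 1–2 mm of prediction and centred in lane x = +38. Lowering to blade top z ≈ 61 and entering under the biscuit.

```bash

python3 -m handwheel '[{"hand":1,"tx":0.13,"ty":0.005,"tz":-0.0015,"rx":-0.0015,"ry":0,"rz":0},{"hand":1,"tx":0.27,"ty":0.005,"tz":-0.0015,"rx":-0.0015,"ry":0,"rz":0},{"hand":1,"tx":0.41,"ty":0.005,"tz":-0.0015,"rx":-0.0015,"ry":0,"rz":0},{"hand":1,"tx":0.538,"ty":0.005,"tz":-0.0015,"rx":-0.0015,"ry":0,"rz":0},{"hand":1,"tx":0.538,"ty":0.005,"tz":-0.0015,"rx":-0.0015,"ry":0,"rz":0}]' 80
python3 -m handwheel '[{"hand":1,"tx":0,"ty":0.07,"tz":0,"rx":0,"ry":0,"rz":0},{"hand":1,"tx":0,"ty":0.14,"tz":0,"rx":0,"ry":0,"rz":0},{"hand":1,"tx":0,"ty":0.21,"tz":0,"rx":0,"ry":0,"rz":0},{"hand":1,"tx":0,"ty":0.28,"tz":0,"rx":0,"ry":0,"rz":0},{"hand":1,"tx":0,"ty":0.34,"tz":0,"rx":0,"ry":0,"rz":0}]' 80
cat >> h.py <<'E'
def tip():
    s=manip.get_state(); b=s['tcp_pos']; dx,dy=b[:2]-RACK[:2]; c,si=np.cos(-.095),np.sin(-.095)
    M=R.from_quat(s['eef_rot']).as_matrix(); print('lane x %.1f tip y %.1f blade top z %.1f zang %.2f F %s gap %.1f t %.1f'%(c*dx+si*dy,-si*dx+c*dy+157.6,b[2]-31.2,np.degrees(np.arctan2(M[1,2],M[0,2])),s['ft_force'].round(1),s['finger_gap'],s['time_s']))
E
python3 -c "
from h import *
tip()"
```

```text
time_s: 19.82
tcp_pos: [593.6, -326.5, 86.7]
eef_rot: [0.034, 0.709, -0.032, 0.704]
ft_force: [-0.8, 0.3, -1.7]
finger_gap: 16.6
time_s: 20.23
tcp_pos: [602.4, -257.9, 92.7]
eef_rot: [0.032, 0.706, -0.033, 0.707]
ft_force: [0.1, -0.1, -0.9]
finger_gap: 16.3
lane x 38.3 tip y -79.9 blade top z 61.5 zang -5.21 F [ 0.1 -0.1 -0.9] gap 16.3 t 20.2
```

```bash

python3 -m handwheel '[{"hand":1,"tx":-0.035,"ty":0,"tz":0,"rx":0,"ry":0,"rz":0},{"hand":1,"tx":-0.07,"ty":0,"tz":0,"rx":0,"ry":0,"rz":0},{"hand":1,"tx":-0.105,"ty":0,"tz":0,"rx":0,"ry":0,"rz":0},{"hand":1,"tx":-0.14,"ty":0,"tz":0,"rx":0,"ry":0,"rz":0},{"hand":1,"tx":-0.17,"ty":0,"tz":0,"rx":0,"ry":0,"rz":0}]' 80
python3 -m handwheel '[{"hand":1,"tx":-0.003,"ty":0.021,"tz":0,"rx":0,"ry":0,"rz":0},{"hand":1,"tx":-0.006,"ty":0.042,"tz":0,"rx":0,"ry":0,"rz":0},{"hand":1,"tx":-0.009,"ty":0.063,"tz":0,"rx":0,"ry":0,"rz":0},{"hand":1,"tx":-0.012,"ty":0.084,"tz":0,"rx":0,"ry":0,"rz":0},{"hand":1,"tx":-0.015,"ty":0.105,"tz":0,"rx":0,"ry":0,"rz":0}]' 80
python3 - <<'E'
from h import *
tip(); d=snap('top'); e=snap('side')
a=view(d,(290,140),(90,110),4,[]); f=view(e,(290,170),(150,120),2.8,[])
W=np.zeros((440,800,3),np.uint8); W[:440,:360]=a[:440]; W[:f.shape[0],370:370+f.shape[1]]=f[:,:430]; cv2.imwrite('pics/l1.png',W)
E
```

```text
time_s: 20.65
tcp_pos: [601.9, -260.6, 126.5]
eef_rot: [0.032, 0.706, -0.033, 0.707]
ft_force: [0.3, -0.0, -1.0]
finger_gap: 16.3
time_s: 21.07
tcp_pos: [603.7, -238.4, 128.0]
eef_rot: [0.032, 0.707, -0.033, 0.706]
ft_force: [-0.7, -1.2, -1.7]
finger_gap: 16.8
lane x 37.7 tip y -60.4 blade top z 96.8 zang -5.25 F [-0.7 -1.2 -1.7] gap 16.8 t 21.1
```

View pics/l1.png

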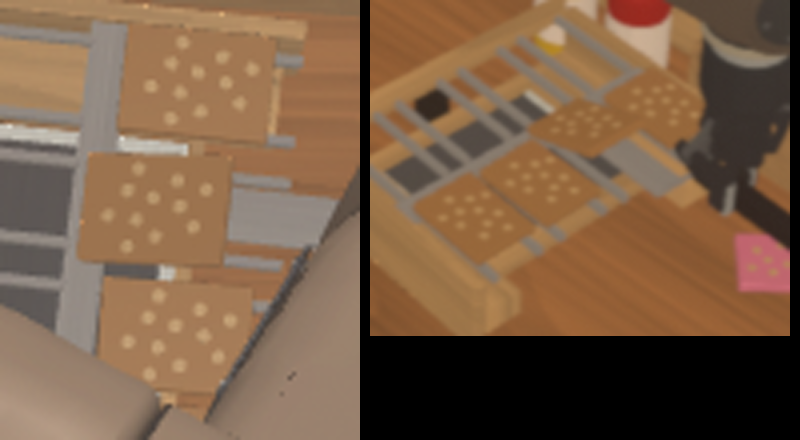

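The biscuit has been carried forward over the groove and is tilted on the blade. Continuing the arc to tip it over.

```bash

python3 -m handwheel '[{"hand":1,"tx":-0.02,"ty":0.005,"tz":0,"rx":0,"ry":0,"rz":0},{"hand":1,"tx":-0.045,"ty":0.0125,"tz":0,"rx":0,"ry":0,"rz":0},{"hand":1,"tx":-0.07,"ty":0.025,"tz":0,"rx":0,"ry":0,"rz":0},{"hand":1,"tx":-0.1,"ty":0.045,"tz":0,"rx":0,"ry":0,"rz":0},{"hand":1,"tx":-0.125,"ty":0.07,"tz":0,"rx":0,"ry":0,"rz":0}]' 80
python3 -m handwheel '[{"hand":1,"tx":-0.025,"ty":0.025,"tz":0,"rx":0,"ry":0,"rz":0},{"hand":1,"tx":-0.0525,"ty":0.055,"tz":0,"rx":0,"ry":0,"rz":0},{"hand":1,"tx":-0.0725,"ty":0.085,"tz":0,"rx":0,"ry":0,"rz":0},{"hand":1,"tx":-0.0875,"ty":0.12,"tz":0,"rx":0,"ry":0,"rz":0},{"hand":1,"tx":-0.0975,"ty":0.16,"tz":0,"rx":0,"ry":0,"rz":0}]' 80
python3 -m handwheel '[{"hand":1,"tx":-0.0025,"ty":0.04,"tz":0,"rx":0,"ry":0,"rz":0},{"hand":1,"tx":-0.0025,"ty":0.08,"tz":0,"rx":0,"ry":0,"rz":0},{"hand":1,"tx":0.0025,"ty":0.12,"tz":0,"rx":0,"ry":0,"rz":0},{"hand":1,"tx":0.0075,"ty":0.155,"tz":0,"rx":0,"ry":0,"rz":0},{"hand":1,"tx":0.0125,"ty":0.19,"tz":0,"rx":0,"ry":0,"rz":0}]' 80
python3 - <<'E'
from h import *
tip(); d=snap('top'); e=snap('side')
w=cloud(d)
for x in(18,38,58):
  print([ (y,w[q[1],q[0]][2].round(0)) for y in(20,40,60,80,95) for q in proj(d,T(RACK,[x,y,90])).round().astype(int)])
a=view(d,(250,140),(110,110),4,[]); f=view(e,(260,150),(150,130),2.4,[])
W=np.zeros((440,800,3),np.uint8); W[:440,:440]=a[:440]; W[:f.shape[0],440:440+f.shape[1]]=f[:,:360]; cv2.imwrite('pics/f1.png',W)
E
```

```text
time_s: 21.58
tcp_pos: [605.2, -225.0, 154.3]
eef_rot: [0.032, 0.706, -0.033, 0.707]
ft_force: [0.9, 0.4, -1.7]
finger_gap: 16.8
time_s: 22.0
tcp_pos: [608.1, -192.5, 173.3]
eef_rot: [0.032, 0.706, -0.033, 0.706]
ft_force: [-0.5, 0.3, -1.7]
finger_gap: 16.4
time_s: 22.42
tcp_pos: [611.5, -154.5, 169.9]
eef_rot: [0.032, 0.707, -0.033, 0.706]
ft_force: [0.2, 0.6, -0.8]
finger_gap: 16.8
lane x 37.5 tip y 23.9 blade top z 138.7 zang -5.24 F [ 0.2  0.6 -0.8] gap 16.8 t 22.4
[(20, np.float64(94.0)), (40, np.float64(108.0)), (60, np.float64(120.0)), (80, np.float64(9.0)), (95, np.float64(25.0))]
[(20, np.float64(139.0)), (40, np.float64(108.0)), (60, np.float64(117.0)), (80, np.float64(11.0)), (95, np.float64(32.0))]
[(20, np.float64(141.0)), (40, np.float64(108.0)), (60, np.float64(122.0)), (80, np.float64(76.0)), (95, np.float64(73.0))]
```

View pics/f1.png

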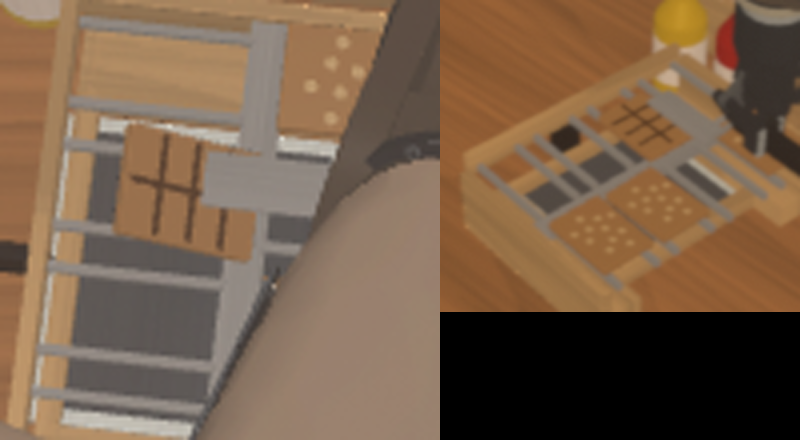

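The picture caught the biscuit mid-fall onto the landing half, scored face up. Retreating to lane x = +114 and checking that it landed.

```bash

python3 -m handwheel '[{"hand":1,"tx":-0.03,"ty":-0.12,"tz":0,"rx":0,"ry":0,"rz":0},{"hand":1,"tx":-0.05,"ty":-0.3,"tz":0,"rx":0,"ry":0,"rz":0},{"hand":1,"tx":-0.05,"ty":-0.5,"tz":0,"rx":0,"ry":0,"rz":0},{"hand":1,"tx":-0.05,"ty":-0.7,"tz":0,"rx":0,"ry":0,"rz":0},{"hand":1,"tx":-0.05,"ty":-0.87,"tz":0,"rx":0,"ry":0,"rz":0}]' 80 >/dev/null
python3 -m handwheel '[{"hand":1,"tx":0.05,"ty":0,"tz":0.12,"rx":0,"ry":0,"rz":0},{"hand":1,"tx":0.17,"ty":0,"tz":0.25,"rx":0,"ry":0,"rz":0},{"hand":1,"tx":0.3,"ty":0,"tz":0.382,"rx":0,"ry":0,"rz":0},{"hand":1,"tx":0.438,"ty":0,"tz":0.382,"rx":0,"ry":0,"rz":0},{"hand":1,"tx":0.438,"ty":0,"tz":0.382,"rx":0.0005,"ry":0,"rz":0}]' 80 >/dev/null
cat >> h.py <<'E'
def lane(x,f=None):
    d=snap('top'); w=cloud(d)
    for n,ys in(('start',(-100,-80,-60,-40,-20)),('land',(5,15,30,50,70,90,100))):
        for dx in(-24,0,24): print(n,dx,[(y,int(np.nan_to_num(w[q[1],q[0]][2]))) for y in ys for q in proj(d,T(RACK,[x+dx,y,90])).round().astype(int)])
E
python3 - <<'E'
from h import *
tip(); lane(38)
E
```

```text
lane x 112.8 tip y -149.8 blade top z 54.8 zang -5.42 F [-0.9  0.6 -2.4] gap 16.9 t 23.4
start -24 [(-100, 651), (-80, 656), (-60, 659), (-40, 662), (-20, 661)]
start 0 [(-100, 641), (-80, 650), (-60, 653), (-40, 654), (-20, 661)]
start 24 [(-100, 81), (-80, 626), (-60, 638), (-40, 646), (-20, 649)]
land -24 [(5, 662), (15, 0), (30, 663), (50, 653), (70, 93), (90, 13), (100, 81)]
land 0 [(5, 657), (15, 659), (30, 658), (50, 87), (70, 89), (90, 10), (100, 28)]
land 24 [(5, 654), (15, 655), (30, 90), (50, 91), (70, 89), (90, 77), (100, 80)]
```

Lane +38 has landed flat: tops at 87–91 mm against an expected 90. Running the same sequence for lane +114.

```bash

python3 -m handwheel '[{"hand":1,"tx":0,"ty":0.05,"tz":0.005,"rx":0,"ry":0,"rz":0},{"hand":1,"tx":0,"ty":0.12,"tz":0.005,"rx":0,"ry":0,"rz":0},{"hand":1,"tx":0,"ty":0.2,"tz":0.005,"rx":0,"ry":0,"rz":0},{"hand":1,"tx":0,"ty":0.28,"tz":0.005,"rx":0,"ry":0,"rz":0},{"hand":1,"tx":0,"ty":0.34,"tz":0.005,"rx":0,"ry":0,"rz":0}]' 80 >/dev/null
python3 -c "
from h import *
tip()"
python3 -m handwheel '[{"hand":1,"tx":-0.035,"ty":0,"tz":0,"rx":0,"ry":0,"rz":0},{"hand":1,"tx":-0.07,"ty":0,"tz":0,"rx":0,"ry":0,"rz":0},{"hand":1,"tx":-0.105,"ty":0,"tz":0,"rx":0,"ry":0,"rz":0},{"hand":1,"tx":-0.14,"ty":0,"tz":0,"rx":0,"ry":0,"rz":0},{"hand":1,"tx":-0.17,"ty":0,"tz":0,"rx":0,"ry":0,"rz":0}]' 80 >/dev/null
python3 -m handwheel '[{"hand":1,"tx":-0.003,"ty":0.021,"tz":0,"rx":0,"ry":0,"rz":0},{"hand":1,"tx":-0.006,"ty":0.042,"tz":0,"rx":0,"ry":0,"rz":0},{"hand":1,"tx":-0.009,"ty":0.063,"tz":0,"rx":0,"ry":0,"rz":0},{"hand":1,"tx":-0.012,"ty":0.084,"tz":0,"rx":0,"ry":0,"rz":0},{"hand":1,"tx":-0.015,"ty":0.105,"tz":0,"rx":0,"ry":0,"rz":0}]' 80 >/dev/null
python3 - <<'E'
from h import *
tip(); d=snap('side'); w=cloud(d)
for dx in(-20,0,20): print([(y,[round(v) for v in w[q[1],q[0]]]) for y in(-70,-50,-30,-10,5) for q in proj(d,T(RACK,[114+dx,y,93])).round().astype(int)])
lane(114)
E
```

```text
lane x 115.7 tip y -80.1 blade top z 63.0 zang -5.36 F [ 0.4  0.7 -1.7] gap 16.7 t 23.8
lane x 115.4 tip y -61.2 blade top z 98.2 zang -5.43 F [ 0.8  0.1 -0.9] gap 16.5 t 24.6
[(-70, [661, -105, 107]), (-50, [670, -81, 101]), (-30, [674, -61, 96]), (-10, [684, -31, 86]), (5, [740, 26, 30])]
[(-70, [682, -107, 106]), (-50, [684, -85, 105]), (-30, [694, -60, 97]), (-10, [706, -34, 86]), (5, [743, 11, 47])]
[(-70, [699, -110, 107]), (-50, [701, -91, 108]), (-30, [716, -62, 96]), (-10, [722, -37, 88]), (5, [738, -10, 73])]
start -24 [(-100, 74), (-80, 80), (-60, 108), (-40, 99), (-20, 94)]
start 0 [(-100, 99), (-80, 100), (-60, 105), (-40, 102), (-20, 97)]
start 24 [(-100, 77), (-80, 76), (-60, 105), (-40, 97), (-20, 95)]
land -24 [(5, 83), (15, 81), (30, 24), (50, 0), (70, 27), (90, 31), (100, 79)]
land 0 [(5, 82), (15, 26), (30, 22), (50, 28), (70, 23), (90, 29), (100, 28)]
land 24 [(5, 86), (15, 75), (30, 79), (50, 78), (70, 77), (90, 77), (100, 77)]
```

```bash

python3 -m handwheel '[{"hand":1,"tx":-0.02,"ty":0.005,"tz":0,"rx":0,"ry":0,"rz":0},{"hand":1,"tx":-0.045,"ty":0.0125,"tz":0,"rx":0,"ry":0,"rz":0},{"hand":1,"tx":-0.07,"ty":0.025,"tz":0,"rx":0,"ry":0,"rz":0},{"hand":1,"tx":-0.1,"ty":0.045,"tz":0,"rx":0,"ry":0,"rz":0},{"hand":1,"tx":-0.125,"ty":0.07,"tz":0,"rx":0,"ry":0,"rz":0}]' 80 >/dev/null
python3 -m handwheel '[{"hand":1,"tx":-0.025,"ty":0.025,"tz":0,"rx":0,"ry":0,"rz":0},{"hand":1,"tx":-0.0525,"ty":0.055,"tz":0,"rx":0,"ry":0,"rz":0},{"hand":1,"tx":-0.0725,"ty":0.085,"tz":0,"rx":0,"ry":0,"rz":0},{"hand":1,"tx":-0.0875,"ty":0.12,"tz":0,"rx":0,"ry":0,"rz":0},{"hand":1,"tx":-0.0975,"ty":0.16,"tz":0,"rx":0,"ry":0,"rz":0}]' 80 >/dev/null
python3 -m handwheel '[{"hand":1,"tx":-0.0025,"ty":0.04,"tz":0,"rx":0,"ry":0,"rz":0},{"hand":1,"tx":-0.0025,"ty":0.08,"tz":0,"rx":0,"ry":0,"rz":0},{"hand":1,"tx":0.0025,"ty":0.12,"tz":0,"rx":0,"ry":0,"rz":0},{"hand":1,"tx":0.0075,"ty":0.155,"tz":0,"rx":0,"ry":0,"rz":0},{"hand":1,"tx":0.0125,"ty":0.19,"tz":0,"rx":0,"ry":0,"rz":0}]' 80
python3 -m handwheel '[{"hand":1,"tx":-0.03,"ty":-0.12,"tz":0,"rx":0,"ry":0,"rz":0},{"hand":1,"tx":-0.05,"ty":-0.3,"tz":0,"rx":0,"ry":0,"rz":0},{"hand":1,"tx":-0.05,"ty":-0.5,"tz":0,"rx":0,"ry":0,"rz":0},{"hand":1,"tx":-0.05,"ty":-0.7,"tz":0,"rx":0,"ry":0,"rz":0},{"hand":1,"tx":-0.05,"ty":-0.87,"tz":0,"rx":0,"ry":0,"rz":0}]' 80 >/dev/null
python3 -m handwheel '[{"hand":1,"tx":0.05,"ty":0,"tz":-0.18,"rx":0,"ry":0,"rz":0},{"hand":1,"tx":0.15,"ty":0,"tz":-0.36,"rx":0,"ry":0,"rz":0},{"hand":1,"tx":0.25,"ty":0,"tz":-0.54,"rx":0,"ry":0,"rz":0},{"hand":1,"tx":0.35,"ty":0,"tz":-0.68,"rx":0,"ry":0,"rz":0},{"hand":1,"tx":0.445,"ty":0,"tz":-0.767,"rx":0,"ry":0,"rz":0}]' 80 >/dev/null
python3 - <<'E'
from h import *
tip(); lane(114); tip()
E
```

```text
time_s: 26.0
tcp_pos: [689.0, -162.6, 171.2]
eef_rot: [0.033, 0.707, -0.034, 0.706]
ft_force: [0.8, 0.7, -1.2]
finger_gap: 16.8
lane x -40.7 tip y -151.3 blade top z 60.9 zang -5.48 F [ 0.7 -0.8 -1. ] gap 16.9 t 26.8
start -24 [(-100, 81), (-80, 80), (-60, 28), (-40, 23), (-20, 28)]
start 0 [(-100, 26), (-80, 24), (-60, 26), (-40, 26), (-20, 27)]
start 24 [(-100, 74), (-80, 82), (-60, 81), (-40, 79), (-20, 84)]
land -24 [(5, 74), (15, 86), (30, 88), (50, 87), (70, 87), (90, 88), (100, 87)]
land 0 [(5, 76), (15, 85), (30, 87), (50, 92), (70, 92), (90, 89), (100, 91)]
land 24 [(5, 67), (15, 90), (30, 90), (50, 88), (70, 92), (90, 90), (100, 94)]
lane x -43.6 tip y -150.5 blade top z 57.4 zang -5.51 F [-0.8 -0.2 -4.9] gap 16.9 t 26.9
```

Lane +114 has landed flat, y ≈ 12–102. Settling, then lane -38.

```bash

python3 -m handwheel '[{"hand":1,"tx":0,"ty":0,"tz":0,"rx":0,"ry":0,"rz":0},{"hand":1,"tx":0,"ty":0,"tz":0,"rx":0,"ry":0,"rz":0},{"hand":1,"tx":0,"ty":0,"tz":0,"rx":0,"ry":0,"rz":0},{"hand":1,"tx":0,"ty":0,"tz":0,"rx":0,"ry":0,"rz":0},{"hand":1,"tx":0,"ty":0,"tz":0,"rx":0,"ry":0,"rz":0}]' 80 >/dev/null
python3 -c "
from h import *
tip(); lane(-38)"
```

```text
lane x -36.9 tip y -151.8 blade top z 62.1 zang -5.40 F [ 0.5  0.1 -1.7] gap 16.3 t 27.3
start -24 [(-100, 718), (-80, 722), (-60, 723), (-40, 726), (-20, 729)]
start 0 [(-100, 702), (-80, 709), (-60, 718), (-40, 721), (-20, 725)]
start 24 [(-100, 89), (-80, 90), (-60, 703), (-40, 711), (-20, 715)]
land -24 [(5, 730), (15, 729), (30, 76), (50, 12), (70, 77), (90, 84), (100, 80)]
land 0 [(5, 722), (15, 14), (30, 11), (50, 8), (70, 13), (90, 7), (100, 28)]
land 24 [(5, 69), (15, 78), (30, 80), (50, 77), (70, 77), (90, 81), (100, 81)]
```

```bash

python3 -m handwheel '[{"hand":1,"tx":0,"ty":0.05,"tz":-0.005,"rx":0,"ry":0,"rz":0},{"hand":1,"tx":0,"ty":0.12,"tz":-0.005,"rx":0,"ry":0,"rz":0},{"hand":1,"tx":0,"ty":0.2,"tz":-0.005,"rx":0,"ry":0,"rz":0},{"hand":1,"tx":0,"ty":0.29,"tz":-0.005,"rx":0,"ry":0,"rz":0},{"hand":1,"tx":0,"ty":0.35,"tz":-0.005,"rx":0,"ry":0,"rz":0}]' 80 >/dev/null
python3 -c "
from h import *
tip()"
python3 -m handwheel '[{"hand":1,"tx":-0.035,"ty":0,"tz":0,"rx":0,"ry":0,"rz":0},{"hand":1,"tx":-0.07,"ty":0,"tz":0,"rx":0,"ry":0,"rz":0},{"hand":1,"tx":-0.105,"ty":0,"tz":0,"rx":0,"ry":0,"rz":0},{"hand":1,"tx":-0.14,"ty":0,"tz":0,"rx":0,"ry":0,"rz":0},{"hand":1,"tx":-0.17,"ty":0,"tz":0,"rx":0,"ry":0,"rz":0}]' 80 >/dev/null
python3 -m handwheel '[{"hand":1,"tx":-0.003,"ty":0.021,"tz":0,"rx":0,"ry":0,"rz":0},{"hand":1,"tx":-0.006,"ty":0.042,"tz":0,"rx":0,"ry":0,"rz":0},{"hand":1,"tx":-0.009,"ty":0.063,"tz":0,"rx":0,"ry":0,"rz":0},{"hand":1,"tx":-0.012,"ty":0.084,"tz":0,"rx":0,"ry":0,"rz":0},{"hand":1,"tx":-0.015,"ty":0.105,"tz":0,"rx":0,"ry":0,"rz":0}]' 80 >/dev/null
python3 - <<'E'
from h import *
tip(); d=snap('side'); w=cloud(d)
for dx in(-20,0,20): print([(y,[round(v) for v in w[q[1],q[0]]]) for y in(-70,-50,-30,-10,5) for q in proj(d,T(RACK,[-38+dx,y,93])).round().astype(int)])
E
```

```text
lane x -39.2 tip y -79.0 blade top z 61.6 zang -5.37 F [ 0.1  0.  -0.8] gap 16.6 t 27.8
lane x -39.0 tip y -60.2 blade top z 98.3 zang -5.43 F [ 0.3 -0.7 -1.3] gap 16.5 t 28.6
[(-70, [508, -95, 110]), (-50, [518, -69, 103]), (-30, [519, -48, 102]), (-10, [533, -16, 86]), (5, [595, 56, 10])]Traceback (most recent call last):
  File "<stdin>", line 3, in <module>
ValueError: cannot convert float NaN to integer
```

Tilted as before. Finishing the flip, then moving to lane -114.

```bash

python3 -m handwheel '[{"hand":1,"tx":-0.02,"ty":0.005,"tz":0,"rx":0,"ry":0,"rz":0},{"hand":1,"tx":-0.045,"ty":0.0125,"tz":0,"rx":0,"ry":0,"rz":0},{"hand":1,"tx":-0.07,"ty":0.025,"tz":0,"rx":0,"ry":0,"rz":0},{"hand":1,"tx":-0.1,"ty":0.045,"tz":0,"rx":0,"ry":0,"rz":0},{"hand":1,"tx":-0.125,"ty":0.07,"tz":0,"rx":0,"ry":0,"rz":0}]' 80 >/dev/null
python3 -m handwheel '[{"hand":1,"tx":-0.025,"ty":0.025,"tz":0,"rx":0,"ry":0,"rz":0},{"hand":1,"tx":-0.0525,"ty":0.055,"tz":0,"rx":0,"ry":0,"rz":0},{"hand":1,"tx":-0.0725,"ty":0.085,"tz":0,"rx":0,"ry":0,"rz":0},{"hand":1,"tx":-0.0875,"ty":0.12,"tz":0,"rx":0,"ry":0,"rz":0},{"hand":1,"tx":-0.0975,"ty":0.16,"tz":0,"rx":0,"ry":0,"rz":0}]' 80 >/dev/null
python3 -m handwheel '[{"hand":1,"tx":-0.0025,"ty":0.04,"tz":0,"rx":0,"ry":0,"rz":0},{"hand":1,"tx":-0.0025,"ty":0.08,"tz":0,"rx":0,"ry":0,"rz":0},{"hand":1,"tx":0.0025,"ty":0.12,"tz":0,"rx":0,"ry":0,"rz":0},{"hand":1,"tx":0.0075,"ty":0.155,"tz":0,"rx":0,"ry":0,"rz":0},{"hand":1,"tx":0.0125,"ty":0.19,"tz":0,"rx":0,"ry":0,"rz":0}]' 80
python3 -m handwheel '[{"hand":1,"tx":-0.03,"ty":-0.12,"tz":0,"rx":0,"ry":0,"rz":0},{"hand":1,"tx":-0.05,"ty":-0.3,"tz":0,"rx":0,"ry":0,"rz":0},{"hand":1,"tx":-0.05,"ty":-0.5,"tz":0,"rx":0,"ry":0,"rz":0},{"hand":1,"tx":-0.05,"ty":-0.7,"tz":0,"rx":0,"ry":0,"rz":0},{"hand":1,"tx":-0.05,"ty":-0.87,"tz":0,"rx":0,"ry":0,"rz":0}]' 80 >/dev/null
python3 -m handwheel '[{"hand":1,"tx":0.1,"ty":0,"tz":-0.12,"rx":0,"ry":0,"rz":0},{"hand":1,"tx":0.22,"ty":0,"tz":-0.24,"rx":0,"ry":0,"rz":0},{"hand":1,"tx":0.34,"ty":0,"tz":-0.34,"rx":0,"ry":0,"rz":0},{"hand":1,"tx":0.43,"ty":0,"tz":-0.375,"rx":0,"ry":0,"rz":0},{"hand":1,"tx":0.445,"ty":0,"tz":-0.375,"rx":0,"ry":0,"rz":0}]' 80 >/dev/null
python3 -m handwheel '[{"hand":1,"tx":0,"ty":0,"tz":0,"rx":0,"ry":0,"rz":0},{"hand":1,"tx":0,"ty":0,"tz":0,"rx":0,"ry":0,"rz":0},{"hand":1,"tx":0,"ty":0,"tz":0,"rx":0,"ry":0,"rz":0},{"hand":1,"tx":0,"ty":0,"tz":0,"rx":0,"ry":0,"rz":0},{"hand":1,"tx":0,"ty":0,"tz":0,"rx":0,"ry":0,"rz":0}]' 80 >/dev/null
python3 - <<'E'
from h import *
tip(); lane(-38); snap('side','s3.png'); w=cloud(load('side'))
for dx in(-20,0,20): print([(y,w[q[1],q[0]].round(0).tolist()) for y in(20,40,60,80,95) for q in proj(load('side'),T(RACK,[-38+dx,y,90])).round().astype(int)])
E
```

```text
time_s: 29.9
tcp_pos: [535.4, -147.0, 171.3]
eef_rot: [0.033, 0.707, -0.034, 0.706]
ft_force: [0.3, -0.1, -1.2]
finger_gap: 16.8
lane x -113.1 tip y -150.9 blade top z 62.4 zang -5.40 F [ 0.4  0.2 -1.5] gap 16.7 t 31.1
start -24 [(-100, 79), (-80, 727), (-60, 736), (-40, 739), (-20, 73)]
start 0 [(-100, -3), (-80, 0), (-60, 20), (-40, 13), (-20, 4)]
start 24 [(-100, 0), (-80, 82), (-60, 78), (-40, 82), (-20, 78)]
land -24 [(5, 87), (15, 89), (30, 90), (50, 93), (70, 93), (90, 89), (100, 75)]
land 0 [(5, 69), (15, 88), (30, 86), (50, 84), (70, 93), (90, 93), (100, 30)]
land 24 [(5, 70), (15, 87), (30, 91), (50, 75), (70, 79), (90, 77), (100, 82)]
[(20, [536.0, 11.0, 84.0]), (40, [533.0, 27.0, 90.0]), (60, [533.0, 45.0, 92.0]), (80, [537.0, 68.0, 90.0]), (95, [591.0, 139.0, 24.0])]
[(20, [551.0, 5.0, 92.0]), (40, [552.0, 24.0, 90.0]), (60, [554.0, 44.0, 90.0]), (80, [554.0, 63.0, 92.0]), (95, [556.0, 80.0, 91.0])]
[(20, [572.0, 4.0, 89.0]), (40, [574.0, 24.0, 90.0]), (60, [652.0, 121.0, -3.0]), (80, [581.0, 68.0, 83.0]), (95, [584.0, 87.0, 81.0])]
```

Lane -38 has landed flat but looks yawed. I'll look before flipping the neighbour.

```bash
python3 - <<'E'
from h import *
d=load('top'); e=load('side')
a=view(d,(245,130),(115,150),3.6,[(RACK,RSEG)]); f=view(e,(260,160),(170,140),2.2,[])
W=np.zeros((540,800,3),np.uint8); W[:540,:414]=a[:540]; W[:f.shape[0],420:420+f.shape[1]]=f[:,:380]; cv2.imwrite('pics/f3.png',W)
E
```

```text
(no output)
```

View pics/f3.png

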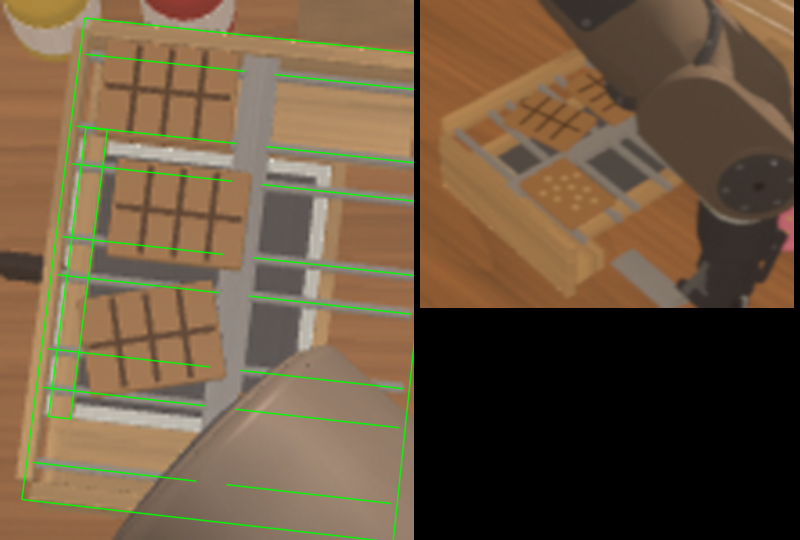

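Three biscuits are turned. The one in lane -38 lies flat but is yawed about 15°, and its corner near view pixel (92,392) reaches toward lane -114's landing area. I'll straighten it with the pitched blade's edge before the last flip, so I need the numbers for that.

```bash
cat >> h.py <<'E'
def px2rack(d,u,v,z):
    f=240/np.tan(np.radians(float(d['fovy']))/2);E=d['extrinsics']; r=E[:3,:3]@np.array([(u-d['cx'])/f,(v-d['cy'])/f,1]); p=E[:3,3]+r*(z-E[2,3])/r[2]
    dx,dy=p[:2]-RACK[:2]; c,s=np.cos(-.095),np.sin(-.095); return np.round([c*dx+s*dy,-s*dx+c*dy],1)
def rk(x,y,z): return T(RACK,[x,y,z])[0]
E
python3 - <<'E'
from h import *
d=load('top')
for c in((78,300),(92,392),(225,378),(213,283)): print(px2rack(d,245+c[0]/3.6-.5,130+c[1]/3.6-.5,90))
print('same, lane38',[px2rack(d,245+a/3.6-.5,130+b/3.6-.5,90).tolist() for a,b in((122,163),(108,255),(240,268),(252,175))])
rel(tool(-5.44,15),rk(-122,-190,215)); rel(tool(-5.44,15),rk(-122,-61,157.5))
E
```

```text
[-30.  100.9]
[-89.6  84.1]
[-70.6  -1.2]
[-8.8 14. ]
same, lane38 [[64.8, 83.5], [2.1, 85.0], [3.2, -2.5], [66.3, -3.2]]
t [-0.6095  0.5912 -0.042 ] r [ 0.0001  0.0001 -0.0414] tcp [ 444.6 -314.1   93.3] F [-0.  -0.  -0.9] gap 17.0 t 31.2
t [-0.323   1.2367 -0.0418] r [ 0.0001  0.0001 -0.0414] tcp [ 444.6 -314.1   93.3] F [-0.  -0.  -0.9] gap 17.0 t 31.2
```

```bash

python3 -m handwheel '[{"hand":1,"tx":-0.2,"ty":0,"tz":-0.02,"rx":0,"ry":0,"rz":-0.01},{"hand":1,"tx":-0.4,"ty":0,"tz":-0.042,"rx":0,"ry":0,"rz":-0.02},{"hand":1,"tx":-0.61,"ty":0.05,"tz":-0.042,"rx":0,"ry":0,"rz":-0.03},{"hand":1,"tx":-0.61,"ty":0.2,"tz":-0.042,"rx":0,"ry":0,"rz":-0.0414},{"hand":1,"tx":-0.61,"ty":0.4,"tz":-0.042,"rx":0,"ry":0,"rz":-0.0414}]' 80
python3 - <<'E'
from h import *
rel(tool(-5.44,15),rk(-122,-61,190));rel(tool(-5.44,15),rk(-122,-61,157.5))
E
```

```text
time_s: 31.67
tcp_pos: [443.8, -233.6, 217.2]
eef_rot: [-0.06, 0.703, -0.128, 0.697]
ft_force: [1.1, 0.7, -2.7]
finger_gap: 16.7
t [-0.0899  0.8431 -0.0028] r [-0.0005  0.0007  0.0009] tcp [ 443.8 -233.6  217.2] F [ 1.1  0.7 -2.7] gap 16.7 t 31.7
t [ 0.0669  0.886  -0.0036] r [-0.0005  0.0007  0.0009] tcp [ 443.8 -233.6  217.2] F [ 1.1  0.7 -2.7] gap 16.7 t 31.7
```

```bash

python3 -m handwheel '[{"hand":1,"tx":-0.04,"ty":0.2,"tz":-0.003,"rx":0,"ry":0,"rz":0},{"hand":1,"tx":-0.06,"ty":0.4,"tz":-0.003,"rx":0,"ry":0,"rz":0},{"hand":1,"tx":-0.08,"ty":0.6,"tz":-0.003,"rx":0,"ry":0,"rz":0},{"hand":1,"tx":-0.09,"ty":0.78,"tz":-0.003,"rx":0,"ry":0,"rz":0},{"hand":1,"tx":-0.09,"ty":0.843,"tz":-0.003,"rx":0,"ry":0,"rz":0}]' 80 >/dev/null
python3 -m handwheel '[{"hand":1,"tx":0,"ty":0,"tz":0,"rx":0,"ry":0,"rz":0},{"hand":1,"tx":0,"ty":0,"tz":0,"rx":0,"ry":0,"rz":0},{"hand":1,"tx":0,"ty":0,"tz":0,"rx":0,"ry":0,"rz":0},{"hand":1,"tx":0,"ty":0,"tz":0,"rx":0,"ry":0,"rz":0},{"hand":1,"tx":0,"ty":0,"tz":0,"rx":0,"ry":0,"rz":0}]' 80 >/dev/null
cat >> h.py <<'E'
def tipp():
    s=manip.get_state(); t=s['tcp_pos']+R.from_quat(s['eef_rot']).apply([34.2,157.6,0]); dx,dy=t[:2]-RACK[:2]; c,si=np.cos(-.095),np.sin(-.095)
    print('tip bottom rack',np.round([c*dx+si*dy,-si*dx+c*dy,t[2]],1),'F',s['ft_force'].round(1),'t',round(s['time_s'],1))
E
python3 - <<'E'
from h import *
tipp(); rel(tool(-5.44,15),rk(-122,-61,157.5)); d=snap('top'); 
o=view(d,(245,130),(115,150),3.6,[]); cv2.imwrite('pics/n1.png',o)
E
```

```text
tip bottom rack [-122.6   81.7  115.1] F [-0.5  0.6 -1.4] t 32.5
t [0.1504 0.0441 0.0039] r [-0.0002 -0.     -0.0001] tcp [458.7 -67.6 188.8] F [-0.5  0.6 -1.4] gap 16.8 t 32.5
```

```bash

python3 -m handwheel '[{"hand":1,"tx":0.05,"ty":0.015,"tz":0.002,"rx":0,"ry":0,"rz":0},{"hand":1,"tx":0.1,"ty":0.03,"tz":0.003,"rx":0,"ry":0,"rz":0},{"hand":1,"tx":0.13,"ty":0.038,"tz":0.004,"rx":0,"ry":0,"rz":0},{"hand":1,"tx":0.15,"ty":0.044,"tz":0.004,"rx":0,"ry":0,"rz":0},{"hand":1,"tx":0.15,"ty":0.044,"tz":0.004,"rx":0,"ry":0,"rz":0}]' 80
python3 -c "
from h import *
tipp()"
python3 -m handwheel '[{"hand":1,"tx":0,"ty":0,"tz":0.02,"rx":0,"ry":0,"rz":0},{"hand":1,"tx":0,"ty":0,"tz":0.045,"rx":0,"ry":0,"rz":0},{"hand":1,"tx":0,"ty":0,"tz":0.07,"rx":0,"ry":0,"rz":0},{"hand":1,"tx":0,"ty":0,"tz":0.09,"rx":0,"ry":0,"rz":0},{"hand":1,"tx":0,"ty":0,"tz":0.11,"rx":0,"ry":0,"rz":0}]' 80
python3 -m handwheel '[{"hand":1,"tx":0,"ty":0,"tz":0.01,"rx":0,"ry":0,"rz":0},{"hand":1,"tx":0,"ty":0,"tz":0.025,"rx":0,"ry":0,"rz":0},{"hand":1,"tx":0,"ty":0,"tz":0.04,"rx":0,"ry":0,"rz":0},{"hand":1,"tx":0,"ty":0,"tz":0.05,"rx":0,"ry":0,"rz":0},{"hand":1,"tx":0,"ty":0,"tz":0.05,"rx":0,"ry":0,"rz":0}]' 80
python3 -c "
from h import *
tipp()"
```

```text
time_s: 32.97
tcp_pos: [459.4, -66.2, 156.7]
eef_rot: [-0.059, 0.705, -0.125, 0.695]
ft_force: [-0.3, 0.4, -1.4]
finger_gap: 16.4
tip bottom rack [-122.3   83.1   83. ] F [-0.3  0.4 -1.4] t 33.0
time_s: 33.38
tcp_pos: [482.1, -68.1, 157.5]
eef_rot: [-0.059, 0.705, -0.125, 0.696]
ft_force: [-0.1, 0.2, -1.2]
finger_gap: 16.7
time_s: 33.8
tcp_pos: [491.9, -69.1, 157.3]
eef_rot: [-0.059, 0.705, -0.125, 0.696]
ft_force: [1.2, -0.2, -0.4]
finger_gap: 16.7
tip bottom rack [-89.7  83.4  83.6] F [ 1.2 -0.2 -0.4] t 33.8
```

```bash

python3 -m handwheel '[{"hand":1,"tx":0,"ty":0,"tz":-0.05,"rx":0,"ry":0,"rz":0},{"hand":1,"tx":0,"ty":0,"tz":-0.1,"rx":0,"ry":0,"rz":0},{"hand":1,"tx":-0.1,"ty":0,"tz":-0.12,"rx":0,"ry":0,"rz":0},{"hand":1,"tx":-0.2,"ty":0,"tz":-0.12,"rx":0,"ry":0,"rz":0},{"hand":1,"tx":-0.2,"ty":-0.1,"tz":-0.12,"rx":0,"ry":0,"rz":0}]' 80 >/dev/null
python3 -m handwheel '[{"hand":1,"tx":0,"ty":-0.2,"tz":0,"rx":0,"ry":0,"rz":0},{"hand":1,"tx":0,"ty":-0.4,"tz":0,"rx":0,"ry":0,"rz":0},{"hand":1,"tx":0,"ty":-0.6,"tz":0,"rx":0,"ry":0,"rz":0},{"hand":1,"tx":0,"ty":-0.8,"tz":0,"rx":0,"ry":0,"rz":0.02},{"hand":1,"tx":0,"ty":-1,"tz":0,"rx":0,"ry":0,"rz":0.0417}]' 80 >/dev/null
python3 - <<'E'
from h import *
d=snap('top'); tipp(); rel(tool(-5.44,0),rk(-114,-307.6,93)); lane(-38); lane(-114)
o=view(d,(245,130),(115,150),3.6,[]); cv2.imwrite('pics/n2.png',o)
E
```

```text
tip bottom rack [-114.6  -99.5  207.3] F [-1.1 -4.7  0.6] t 34.7
t [ 0.8023 -0.2172  0.0036] r [-0.0001  0.      0.0093] tcp [ 448.4 -260.6  250.7] F [-1.1 -4.7  0.6] gap 16.2 t 34.7
start -24 [(-100, 82), (-80, 73), (-60, 77), (-40, 84), (-20, 80)]
start 0 [(-100, 0), (-80, 0), (-60, 28), (-40, 5), (-20, 7)]
start 24 [(-100, 85), (-80, 82), (-60, 78), (-40, 79), (-20, 81)]
land -24 [(5, 87), (15, 92), (30, 89), (50, 92), (70, 92), (90, 78), (100, 80)]
land 0 [(5, 90), (15, 92), (30, 91), (50, 90), (70, 90), (90, 11), (100, 30)]
land 24 [(5, 86), (15, 94), (30, 88), (50, 92), (70, 88), (90, 88), (100, 79)]
start -24 [(-100, 85), (-80, 90), (-60, 85), (-40, 91), (-20, 87)]
start 0 [(-100, 210), (-80, 95), (-60, 88), (-40, 88), (-20, 90)]
start 24 [(-100, 207), (-80, 92), (-60, 94), (-40, 86), (-20, 87)]
land -24 [(5, 78), (15, 82), (30, 79), (50, 75), (70, 80), (90, 79), (100, 76)]
land 0 [(5, 72), (15, 29), (30, 29), (50, 29), (70, 28), (90, 31), (100, 26)]
land 24 [(5, 72), (15, 77), (30, 78), (50, 75), (70, 74), (90, 77), (100, 80)]
```

View pics/n2.png

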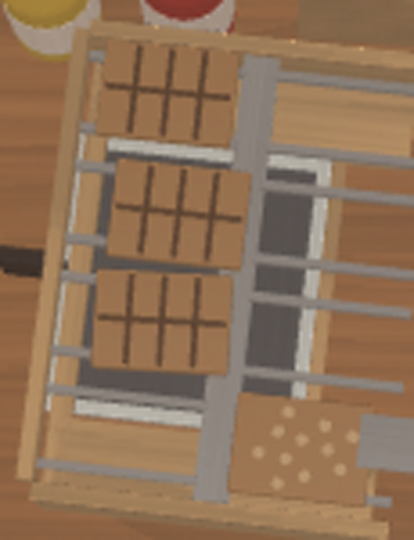

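The lane -38 biscuit is straight now and clear of lane -114. Proceeding to the last biscuit.

```bash

python3 -m handwheel '[{"hand":1,"tx":0.1,"ty":-0.15,"tz":0,"rx":0,"ry":0,"rz":0.0093},{"hand":1,"tx":0.28,"ty":-0.217,"tz":0.0036,"rx":0,"ry":0,"rz":0.0093},{"hand":1,"tx":0.46,"ty":-0.217,"tz":0.0036,"rx":0,"ry":0,"rz":0.0093},{"hand":1,"tx":0.6,"ty":-0.217,"tz":0.0036,"rx":0,"ry":0,"rz":0.0093},{"hand":1,"tx":0.7,"ty":-0.217,"tz":0.0036,"rx":0,"ry":0,"rz":0.0093}]' 80 >/dev/null
python3 -m handwheel '[{"hand":1,"tx":0,"ty":0,"tz":0,"rx":0,"ry":0,"rz":0},{"hand":1,"tx":0,"ty":0,"tz":0,"rx":0,"ry":0,"rz":0},{"hand":1,"tx":0,"ty":0,"tz":0,"rx":0,"ry":0,"rz":0},{"hand":1,"tx":0,"ty":0,"tz":0,"rx":0,"ry":0,"rz":0},{"hand":1,"tx":0,"ty":0,"tz":0,"rx":0,"ry":0,"rz":0}]' 80 >/dev/null
python3 - <<'E'
from h import *
tipp(); rel(tool(-5.44,0),rk(-114,-307.6,93)); d=load('top')
print([px2rack(d,245+a/3.6-.5,130+b/3.6-.5,90).tolist() for a,b in((240,393),(230,490))])
E
```

```text
tip bottom rack [-113.8 -141.7   77. ] F [ 0.5 -0.5 -1. ] t 35.6
t [ 0.0993 -0.042  -0.0003] r [-0.0002 -0.0006  0.0016] tcp [ 445.1 -304.6  112.8] F [ 0.5 -0.5 -1. ] gap 16.6 t 35.6
[[-79.3, -12.1], [-143.1, -13.0]]
```

```bash

python3 -m handwheel '[{"hand":1,"tx":0.03,"ty":-0.042,"tz":0.005,"rx":0,"ry":0,"rz":0.0016},{"hand":1,"tx":0.06,"ty":-0.042,"tz":0.01,"rx":0,"ry":0,"rz":0.0016},{"hand":1,"tx":0.098,"ty":-0.042,"tz":0.01,"rx":0,"ry":-0.0006,"rz":0.0016},{"hand":1,"tx":0.098,"ty":-0.042,"tz":0.01,"rx":0,"ry":-0.0006,"rz":0.0016},{"hand":1,"tx":0.098,"ty":-0.042,"tz":0.01,"rx":0,"ry":-0.0006,"rz":0.0016}]' 80 >/dev/null
python3 -c "
from h import *
tipp()"
python3 -m handwheel '[{"hand":1,"tx":0,"ty":0.05,"tz":0,"rx":0,"ry":0,"rz":0},{"hand":1,"tx":0,"ty":0.12,"tz":0,"rx":0,"ry":0,"rz":0},{"hand":1,"tx":0,"ty":0.2,"tz":0,"rx":0,"ry":0,"rz":0},{"hand":1,"tx":0,"ty":0.28,"tz":0,"rx":0,"ry":0,"rz":0},{"hand":1,"tx":0,"ty":0.34,"tz":0,"rx":0,"ry":0,"rz":0}]' 80 >/dev/null
python3 -c "
from h import *
tipp()"
python3 -m handwheel '[{"hand":1,"tx":-0.035,"ty":0,"tz":0,"rx":0,"ry":0,"rz":0},{"hand":1,"tx":-0.07,"ty":0,"tz":0,"rx":0,"ry":0,"rz":0},{"hand":1,"tx":-0.105,"ty":0,"tz":0,"rx":0,"ry":0,"rz":0},{"hand":1,"tx":-0.14,"ty":0,"tz":0,"rx":0,"ry":0,"rz":0},{"hand":1,"tx":-0.17,"ty":0,"tz":0,"rx":0,"ry":0,"rz":0}]' 80 >/dev/null
python3 -m handwheel '[{"hand":1,"tx":-0.003,"ty":0.021,"tz":0,"rx":0,"ry":0,"rz":0},{"hand":1,"tx":-0.006,"ty":0.042,"tz":0,"rx":0,"ry":0,"rz":0},{"hand":1,"tx":-0.009,"ty":0.063,"tz":0,"rx":0,"ry":0,"rz":0},{"hand":1,"tx":-0.012,"ty":0.084,"tz":0,"rx":0,"ry":0,"rz":0},{"hand":1,"tx":-0.015,"ty":0.105,"tz":0,"rx":0,"ry":0,"rz":0}]' 80 >/dev/null
python3 - <<'E'
from h import *
tipp(); d=snap('side'); w=cloud(d)
for dx in(-20,0,20): print([(y,w[q[1],q[0]].round(0).tolist()) for y in(-70,-50,-30,-10,5) for q in proj(d,T(RACK,[-111+dx,y,93])).round().astype(int)])
E
```

```text
tip bottom rack [-112.6 -149.9   57.2] F [-0.2  0.3 -1.3] t 36.0
tip bottom rack [-112.5  -79.7   58.2] F [ 0.8  0.3 -1.2] t 36.5
tip bottom rack [-112.1  -60.5   94.8] F [ 0.6 -0.5 -1.5] t 37.3
[(-70, [442.0, -83.0, 104.0]), (-50, [439.0, -69.0, 110.0]), (-30, [448.0, -42.0, 102.0]), (-10, [458.0, -14.0, 90.0]), (5, [516.0, 65.0, 8.0])]
[(-70, [464.0, -84.0, 103.0]), (-50, [459.0, -69.0, 110.0]), (-30, [468.0, -43.0, 99.0]), (-10, [483.0, -9.0, 84.0]), (5, [538.0, 64.0, 9.0])]
[(-70, [552.0, -20.0, 8.0]), (-50, [479.0, -73.0, 111.0]), (-30, [490.0, -41.0, 96.0]), (-10, [500.0, -14.0, 86.0]), (5, [558.0, 62.0, 8.0])]
```

```bash

python3 -m handwheel '[{"hand":1,"tx":-0.02,"ty":0.005,"tz":0,"rx":0,"ry":0,"rz":0},{"hand":1,"tx":-0.045,"ty":0.0125,"tz":0,"rx":0,"ry":0,"rz":0},{"hand":1,"tx":-0.07,"ty":0.025,"tz":0,"rx":0,"ry":0,"rz":0},{"hand":1,"tx":-0.1,"ty":0.045,"tz":0,"rx":0,"ry":0,"rz":0},{"hand":1,"tx":-0.125,"ty":0.07,"tz":0,"rx":0,"ry":0,"rz":0}]' 80 >/dev/null
python3 -m handwheel '[{"hand":1,"tx":-0.025,"ty":0.025,"tz":0,"rx":0,"ry":0,"rz":0},{"hand":1,"tx":-0.0525,"ty":0.055,"tz":0,"rx":0,"ry":0,"rz":0},{"hand":1,"tx":-0.0725,"ty":0.085,"tz":0,"rx":0,"ry":0,"rz":0},{"hand":1,"tx":-0.0875,"ty":0.12,"tz":0,"rx":0,"ry":0,"rz":0},{"hand":1,"tx":-0.0975,"ty":0.16,"tz":0,"rx":0,"ry":0,"rz":0}]' 80 >/dev/null
python3 -m handwheel '[{"hand":1,"tx":-0.0025,"ty":0.04,"tz":0,"rx":0,"ry":0,"rz":0},{"hand":1,"tx":-0.0025,"ty":0.08,"tz":0,"rx":0,"ry":0,"rz":0},{"hand":1,"tx":0.0025,"ty":0.12,"tz":0,"rx":0,"ry":0,"rz":0},{"hand":1,"tx":0.0075,"ty":0.155,"tz":0,"rx":0,"ry":0,"rz":0},{"hand":1,"tx":0.0125,"ty":0.19,"tz":0,"rx":0,"ry":0,"rz":0}]' 80
python3 -m handwheel '[{"hand":1,"tx":-0.03,"ty":-0.12,"tz":0,"rx":0,"ry":0,"rz":0},{"hand":1,"tx":-0.1,"ty":-0.3,"tz":0,"rx":0,"ry":0,"rz":0},{"hand":1,"tx":-0.15,"ty":-0.5,"tz":0,"rx":0,"ry":0,"rz":0},{"hand":1,"tx":-0.2,"ty":-0.68,"tz":0,"rx":0,"ry":0,"rz":0},{"hand":1,"tx":-0.25,"ty":-0.85,"tz":0,"rx":0,"ry":0,"rz":0}]' 80 >/dev/null
python3 - <<'E'
from h import *
tipp(); lane(-111)
rel(tool(-88.3,0),[467.4,-362,200])
o=view(load('top'),(240,125),(120,155),3.6,[]); cv2.imwrite('pics/f4.png',o)
E
```

```text
time_s: 38.58
tcp_pos: [462.6, -140.5, 170.7]
eef_rot: [0.035, 0.707, -0.034, 0.706]
ft_force: [-0.1, 0.4, -1.2]
finger_gap: 16.4
tip bottom rack [-112.1 -148.7  187.1] F [ 0.5 -0.1 -1.3] t 39.0
start -24 [(-100, 29), (-80, 31), (-60, 24), (-40, 31), (-20, 23)]
start 0 [(-100, 25), (-80, 28), (-60, 28), (-40, 31), (-20, 28)]
start 24 [(-100, 77), (-80, 4), (-60, 25), (-40, 11), (-20, 12)]
land -24 [(5, 73), (15, 0), (30, 87), (50, 88), (70, 85), (90, 89), (100, 91)]
land 0 [(5, 73), (15, 27), (30, 93), (50, 93), (70, 88), (90, 90), (100, 85)]
land 24 [(5, 73), (15, 78), (30, 91), (50, 88), (70, 91), (90, 88), (100, 94)]
t [ 0.1151 -0.2102  0.1268] r [2.295e-01 4.000e-04 2.000e-04] tcp [ 446.3 -317.6  222.9] F [-1.8 -4.5  0.2] gap 16.7 t 39.0
```

Last biscuit landed flat (85–94 mm readings, noise included). Returning the spatula to the rest.

```bash

python3 -m handwheel '[{"hand":1,"tx":0,"ty":-0.04,"tz":0.025,"rx":0.018,"ry":0,"rz":0},{"hand":1,"tx":0,"ty":-0.08,"tz":0.05,"rx":0.036,"ry":0,"rz":0},{"hand":1,"tx":0,"ty":-0.12,"tz":0.075,"rx":0.054,"ry":0,"rz":0},{"hand":1,"tx":0,"ty":-0.16,"tz":0.1,"rx":0.072,"ry":0,"rz":0},{"hand":1,"tx":0,"ty":-0.21,"tz":0.127,"rx":0.09,"ry":0,"rz":0}]' 80 >/dev/null
python3 -m handwheel '[{"hand":1,"tx":0,"ty":0,"tz":0,"rx":0.018,"ry":0,"rz":0},{"hand":1,"tx":0,"ty":0,"tz":0,"rx":0.036,"ry":0,"rz":0},{"hand":1,"tx":0,"ty":0,"tz":0,"rx":0.054,"ry":0,"rz":0},{"hand":1,"tx":0,"ty":0,"tz":0,"rx":0.072,"ry":0,"rz":0},{"hand":1,"tx":0,"ty":0,"tz":0,"rx":0.09,"ry":0,"rz":0}]' 80 >/dev/null
python3 -m handwheel '[{"hand":1,"tx":0,"ty":0,"tz":0,"rx":0.0165,"ry":0,"rz":0},{"hand":1,"tx":0,"ty":0,"tz":0,"rx":0.033,"ry":0,"rz":0},{"hand":1,"tx":0,"ty":0,"tz":0,"rx":0.0495,"ry":0,"rz":0},{"hand":1,"tx":0,"ty":0,"tz":0,"rx":0.0495,"ry":0,"rz":0},{"hand":1,"tx":0,"ty":0,"tz":0,"rx":0.0495,"ry":0,"rz":0}]' 80 >/dev/null
python3 -m handwheel '[{"hand":1,"tx":0,"ty":0,"tz":0,"rx":0,"ry":0,"rz":0},{"hand":1,"tx":0,"ty":0,"tz":0,"rx":0,"ry":0,"rz":0},{"hand":1,"tx":0,"ty":0,"tz":0,"rx":0,"ry":0,"rz":0},{"hand":1,"tx":0,"ty":0,"tz":0,"rx":0,"ry":0,"rz":0},{"hand":1,"tx":0,"ty":0,"tz":0,"rx":0,"ry":0,"rz":0}]' 80 >/dev/null
python3 - <<'E'
from h import *
s=manip.get_state(); rel(R.from_quat([.492,.507,-.493,.508]),[467.4,-362,80]); snap('top'); 
M=np.array([[1,0,0]]); t=s['tcp_pos']+R.from_quat(s['eef_rot']).apply([31.2,112,0]); d=load('top'); q=proj(d,t[None]).round().astype(int)[0]; print('blade mid expect',t.round(1),'seen',cloud(d)[q[1],q[0]].round(1))
E
```

```text
t [0.7034 0.     0.0365] r [ 0.0004 -0.0006  0.0003] tcp [ 467.4 -354.9  220.7] F [ 0.3 -0.2 -1.3] gap 16.4 t 40.7
blade mid expect [ 579.3 -351.2  189.3] seen [ 580.  -351.7  190.2]
```

```bash

python3 -m handwheel '[{"hand":1,"tx":0.15,"ty":0,"tz":0.0365,"rx":0.0004,"ry":-0.0006,"rz":0.0003},{"hand":1,"tx":0.32,"ty":0,"tz":0.0365,"rx":0.0004,"ry":-0.0006,"rz":0.0003},{"hand":1,"tx":0.49,"ty":0,"tz":0.0365,"rx":0.0004,"ry":-0.0006,"rz":0.0003},{"hand":1,"tx":0.64,"ty":0,"tz":0.0365,"rx":0.0004,"ry":-0.0006,"rz":0.0003},{"hand":1,"tx":0.7,"ty":0,"tz":0.0365,"rx":0.0004,"ry":-0.0006,"rz":0.0003}]' 80 >/dev/null
python3 -m handwheel '[{"hand":1,"tx":0,"ty":0,"tz":0,"rx":0,"ry":0,"rz":0},{"hand":1,"tx":0,"ty":0,"tz":0,"rx":0,"ry":0,"rz":0},{"hand":1,"tx":0,"ty":0,"tz":0,"rx":0,"ry":0,"rz":0},{"hand":1,"tx":0,"ty":0,"tz":0,"rx":0,"ry":0,"rz":0},{"hand":1,"tx":0,"ty":0,"tz":0,"rx":0,"ry":0,"rz":0}]' 80 >/dev/null
python3 - <<'E'
from h import *
rel(R.from_quat([.492,.507,-.493,.508]),[467.4,-362,40.2])
E
```

```text
t [ 0.2102 -0.0028 -0.0031] r [-0.0001  0.0003 -0.0003] tcp [ 467.9 -362.4   82.2] F [ 1.1  0.  -1.1] gap 16.9 t 41.6
```

```bash

python3 -m handwheel '[{"hand":1,"tx":0.05,"ty":-0.0028,"tz":-0.0031,"rx":0,"ry":0,"rz":0},{"hand":1,"tx":0.1,"ty":-0.0028,"tz":-0.0031,"rx":0,"ry":0,"rz":0},{"hand":1,"tx":0.14,"ty":-0.0028,"tz":-0.0031,"rx":0,"ry":0,"rz":0},{"hand":1,"tx":0.17,"ty":-0.0028,"tz":-0.0031,"rx":0,"ry":0,"rz":0},{"hand":1,"tx":0.19,"ty":-0.0028,"tz":-0.0031,"rx":0,"ry":0,"rz":0}]' 80 
python3 -m handwheel '[{"hand":1,"tx":0.005,"ty":0,"tz":0,"rx":0,"ry":0,"rz":0},{"hand":1,"tx":0.01,"ty":0,"tz":0,"rx":0,"ry":0,"rz":0},{"hand":1,"tx":0.015,"ty":0,"tz":0,"rx":0,"ry":0,"rz":0},{"hand":1,"tx":0.019,"ty":0,"tz":0,"rx":0,"ry":0,"rz":0},{"hand":1,"tx":0.019,"ty":0,"tz":0,"rx":0,"ry":0,"rz":0}]' 80
python3 -m handwheel '[{"hand":1,"tx":0,"ty":0,"tz":0,"rx":0,"ry":0,"rz":0},{"hand":1,"tx":0,"ty":0,"tz":0,"rx":0,"ry":0,"rz":0},{"hand":1,"tx":0,"ty":0,"tz":0,"rx":0,"ry":0,"rz":0},{"hand":1,"tx":0,"ty":0,"tz":0,"rx":0,"ry":0,"rz":0},{"hand":1,"tx":0,"ty":0,"tz":0,"rx":0,"ry":0,"rz":0}]' 80
```

```text
time_s: 42.02
tcp_pos: [466.6, -361.5, 41.4]
eef_rot: [0.492, 0.507, -0.493, 0.508]
ft_force: [0.6, -1.0, -0.7]
finger_gap: 17.0
time_s: 42.43
tcp_pos: [466.8, -361.5, 40.2]
eef_rot: [0.492, 0.506, -0.493, 0.508]
ft_force: [-4.2, 1.3, 12.1]
finger_gap: 16.7
time_s: 42.85
tcp_pos: [466.8, -361.5, 40.2]
eef_rot: [0.492, 0.506, -0.493, 0.508]
ft_force: [-4.2, -0.2, 11.8]
finger_gap: 16.4
```

```bash

python3 -m handwheel '[{"hand":0.6,"tx":0,"ty":0,"tz":0,"rx":0,"ry":0,"rz":0},{"hand":0.3,"tx":0,"ty":0,"tz":0,"rx":0,"ry":0,"rz":0},{"hand":0,"tx":0,"ty":0,"tz":0,"rx":0,"ry":0,"rz":0},{"hand":0,"tx":0,"ty":0,"tz":0,"rx":0,"ry":0,"rz":0},{"hand":0,"tx":0,"ty":0,"tz":0,"rx":0,"ry":0,"rz":0}]' 60
python3 -m handwheel '[{"hand":0,"tx":-0.06,"ty":0,"tz":0,"rx":0,"ry":0,"rz":0},{"hand":0,"tx":-0.2,"ty":0,"tz":0,"rx":0,"ry":0,"rz":0},{"hand":0,"tx":-0.4,"ty":0,"tz":0,"rx":0,"ry":0,"rz":0},{"hand":0,"tx":-0.6,"ty":0,"tz":0,"rx":0,"ry":0,"rz":0},{"hand":0,"tx":-0.8,"ty":0,"tz":0,"rx":0,"ry":0,"rz":0}]' 60
python3 -m handwheel '[{"hand":0,"tx":-0.1,"ty":-0.1,"tz":-0.15,"rx":-0.018,"ry":0,"rz":0},{"hand":0,"tx":-0.1,"ty":-0.1,"tz":-0.34,"rx":-0.036,"ry":0,"rz":0},{"hand":0,"tx":-0.1,"ty":-0.1,"tz":-0.53,"rx":-0.054,"ry":0,"rz":0},{"hand":0,"tx":-0.1,"ty":-0.1,"tz":-0.72,"rx":-0.072,"ry":0,"rz":0},{"hand":0,"tx":-0.1,"ty":-0.1,"tz":-0.9,"rx":-0.09,"ry":0,"rz":0}]' 60
python3 - <<'E'
from h import *
d=snap('top'); e=snap('side')
rel(tool(-5.44,0),rk(0,240,220))
it=[(SPAT,SSEG)]
TR=T(RACK,[0,35,0])[0]; TR=(TR[0],TR[1],-.095)
a=view(d,(225,130),(145,155),2.9,[(TR,TSEG[1:])]); b=view(d,(425,185),(50,115),2.9,it); c=view(e,(375,275),(110,100),2,it)
W=np.zeros((450,800,3),np.uint8); W[:a.shape[0],:a.shape[1]]=a[:450]; W[:b.shape[0],425:425+b.shape[1]]=b; W[:c.shape[0],575:575+c.shape[1]]=c[:,:225]; cv2.imwrite('pics/park.png',W)
E
```

```text
time_s: 43.27
tcp_pos: [466.8, -361.4, 38.8]
eef_rot: [0.492, 0.507, -0.493, 0.508]
ft_force: [-1.6, 0.6, -0.1]
finger_gap: 76.2
time_s: 43.68
tcp_pos: [466.5, -360.8, 201.5]
eef_rot: [0.492, 0.507, -0.493, 0.508]
ft_force: [0.7, -0.4, -0.4]
finger_gap: 85.3
time_s: 44.1
tcp_pos: [440.8, -180.0, 219.5]
eef_rot: [0.329, 0.625, -0.331, 0.626]
ft_force: [1.1, 0.4, -0.2]
finger_gap: 85.6
t [-0.005   1.8263 -1.1644] r [-0.139   0.0002  0.0002] tcp [ 440.6 -177.8  219.6] F [ 0.1  0.3 -0. ] gap 85.2 t 44.2
```

View pics/park.png

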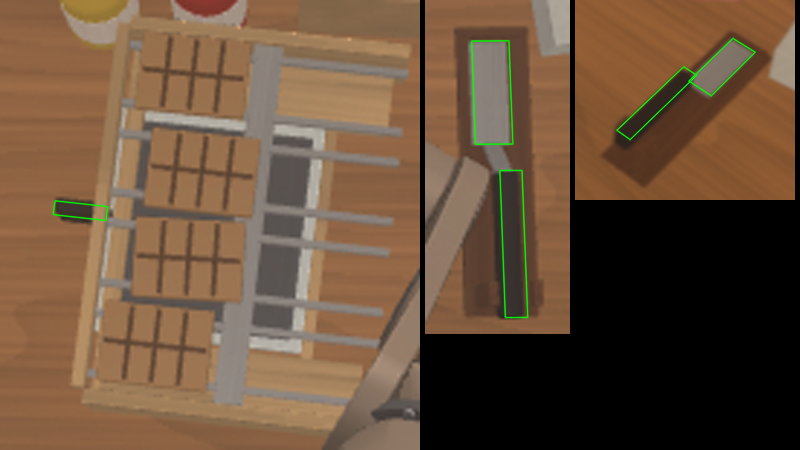

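All four biscuits lie flat and scored side up on the landing half, the spatula sits on its original outline, and the fin is still at the home position. Now drawing the tray out.

```bash

python3 -m handwheel '[{"hand":0,"tx":0,"ty":0.17,"tz":-0.108,"rx":-0.018,"ry":0,"rz":0},{"hand":0,"tx":0,"ty":0.34,"tz":-0.216,"rx":-0.036,"ry":0,"rz":0},{"hand":0,"tx":0,"ty":0.51,"tz":-0.324,"rx":-0.054,"ry":0,"rz":0},{"hand":0,"tx":0,"ty":0.68,"tz":-0.432,"rx":-0.072,"ry":0,"rz":0},{"hand":0,"tx":0,"ty":0.85,"tz":-0.54,"rx":-0.09,"ry":0,"rz":0}]' 60
python3 - <<'E'
from h import *
Rg=tool(-5.3,25); rel(Rg,np.array([600.9,125.7,16.5])-160*Rg.as_matrix()[:,0]); rel(tool(-5.3,0),rk(0,240,220))
E
```

```text
time_s: 44.62
tcp_pos: [522.4, 4.4, 219.0]
eef_rot: [0.142, 0.692, -0.143, 0.693]
ft_force: [0.6, -1.4, 0.4]
finger_gap: 85.6
t [0.2857 1.034  0.0159] r [-0.0492 -0.0106 -0.0686] tcp [522.4   4.4 219. ] F [ 0.6 -1.4  0.4] gap 85.6 t 44.6
t [-0.0071  1.1673 -0.0279] r [-0.0499  0.0003  0.0003] tcp [522.4   4.4 219. ] F [ 0.6 -1.4  0.4] gap 85.6 t 44.6
```

```bash

python3 -m handwheel '[{"hand":0,"tx":0,"ty":0.2,"tz":-0.005,"rx":-0.01,"ry":0,"rz":0},{"hand":0,"tx":0,"ty":0.4,"tz":-0.01,"rx":-0.02,"ry":0,"rz":0},{"hand":0,"tx":0,"ty":0.6,"tz":-0.015,"rx":-0.03,"ry":0,"rz":0},{"hand":0,"tx":0,"ty":0.8,"tz":-0.02,"rx":-0.04,"ry":0,"rz":0},{"hand":0,"tx":0,"ty":1,"tz":-0.025,"rx":-0.05,"ry":0,"rz":0}]' 60 >/dev/null
python3 -m handwheel '[{"hand":0,"tx":0,"ty":0.1,"tz":0,"rx":0,"ry":0,"rz":-0.015},{"hand":0,"tx":0,"ty":0.16,"tz":0,"rx":0,"ry":0,"rz":-0.033},{"hand":0,"tx":0,"ty":0.16,"tz":0,"rx":0,"ry":0,"rz":-0.051},{"hand":0,"tx":0,"ty":0.16,"tz":0,"rx":0,"ry":0,"rz":-0.0694},{"hand":0,"tx":0,"ty":0.16,"tz":0,"rx":0,"ry":0,"rz":-0.0694}]' 60 >/dev/null
python3 -m handwheel '[{"hand":0,"tx":0,"ty":0,"tz":0,"rx":0,"ry":0,"rz":0},{"hand":0,"tx":0,"ty":0,"tz":0,"rx":0,"ry":0,"rz":0},{"hand":0,"tx":0,"ty":0,"tz":0,"rx":0,"ry":0,"rz":0},{"hand":0,"tx":0,"ty":0,"tz":0,"rx":0,"ry":0,"rz":0},{"hand":0,"tx":0,"ty":0,"tz":0,"rx":0,"ry":0,"rz":0}]' 60 >/dev/null
python3 - <<'E'
from h import *
Rg=tool(-5.3,25); rel(Rg,np.array([600.9,125.7,16.5]))
d=snap('top'); w=cloud(d); TR=T(RACK,[0,35,0])[0]; TR=(TR[0],TR[1],-.095)
q=proj(d,T(TR,[[0,y,46] for y in(95,110,125,129,137)])).round().astype(int); print([(w[b,a].round(0).tolist(),d['pixels'][b,a].tolist()) for a,b in q])
E
```

```text
t [1.1112 0.0053 0.0476] r [-0.0008 -0.0002  0.0001] tcp [600.3 219.3 218.3] F [ 0.6  1.2 -0.2] gap 84.9 t 45.9
[([588.0, 105.0, 98.0], [179, 141, 99]), ([601.0, 126.0, 47.0], [69, 57, 51]), ([603.0, 141.0, 45.0], [68, 56, 50]), ([602.0, 145.0, 49.0], [67, 56, 50]), ([612.0, 160.0, -0.0], [155, 107, 71])]
```

```bash

python3 -m handwheel '[{"hand":0,"tx":0.1,"ty":0.005,"tz":0.03,"rx":-0.0008,"ry":0,"rz":0},{"hand":0,"tx":0.25,"ty":0.005,"tz":0.0476,"rx":-0.0008,"ry":0,"rz":0},{"hand":0,"tx":0.4,"ty":0.005,"tz":0.0476,"rx":-0.0008,"ry":0,"rz":0},{"hand":0,"tx":0.55,"ty":0.005,"tz":0.0476,"rx":-0.0008,"ry":0,"rz":0},{"hand":0,"tx":0.65,"ty":0.005,"tz":0.0476,"rx":-0.0008,"ry":0,"rz":0}]' 60 >/dev/null
python3 -m handwheel '[{"hand":0,"tx":0,"ty":0,"tz":0,"rx":0,"ry":0,"rz":0},{"hand":0,"tx":0,"ty":0,"tz":0,"rx":0,"ry":0,"rz":0},{"hand":0,"tx":0,"ty":0,"tz":0,"rx":0,"ry":0,"rz":0},{"hand":0,"tx":0,"ty":0,"tz":0,"rx":0,"ry":0,"rz":0},{"hand":0,"tx":0,"ty":0,"tz":0,"rx":0,"ry":0,"rz":0}]' 60 >/dev/null
python3 - <<'E'
from h import *
Rg=tool(-5.3,25); rel(Rg,np.array([600.9,125.7,16.5]))
E
```

```text
t [ 0.4681 -0.0046 -0.0019] r [0.0002 0.0002 0.0001] tcp [604.9 166.  100.9] F [ 0.3 -0.7  0.3] gap 85.6 t 46.8
```

```bash

python3 -m handwheel '[{"hand":0,"tx":0.12,"ty":-0.0046,"tz":-0.002,"rx":0,"ry":0,"rz":0},{"hand":0,"tx":0.25,"ty":-0.0046,"tz":-0.002,"rx":0,"ry":0,"rz":0},{"hand":0,"tx":0.37,"ty":-0.0046,"tz":-0.002,"rx":0,"ry":0,"rz":0},{"hand":0,"tx":0.44,"ty":-0.0046,"tz":-0.002,"rx":0,"ry":0,"rz":0},{"hand":0,"tx":0.468,"ty":-0.0046,"tz":-0.002,"rx":0,"ry":0,"rz":0}]' 60
python3 -m handwheel '[{"hand":0.4,"tx":0,"ty":0,"tz":0,"rx":0,"ry":0,"rz":0},{"hand":0.8,"tx":0,"ty":0,"tz":0,"rx":0,"ry":0,"rz":0},{"hand":1,"tx":0,"ty":0,"tz":0,"rx":0,"ry":0,"rz":0},{"hand":1,"tx":0,"ty":0,"tz":0,"rx":0,"ry":0,"rz":0},{"hand":1,"tx":0,"ty":0,"tz":0,"rx":0,"ry":0,"rz":0}]' 60
python3 -m handwheel '[{"hand":1,"tx":0,"ty":0,"tz":0,"rx":0,"ry":0,"rz":0},{"hand":1,"tx":0,"ty":0,"tz":0,"rx":0,"ry":0,"rz":0},{"hand":1,"tx":0,"ty":0,"tz":0,"rx":0,"ry":0,"rz":0},{"hand":1,"tx":0,"ty":0,"tz":0,"rx":0,"ry":0,"rz":0},{"hand":1,"tx":0,"ty":0,"tz":0,"rx":0,"ry":0,"rz":0}]' 60
```

```text
time_s: 47.17
tcp_pos: [599.6, 124.4, 14.0]
eef_rot: [-0.122, 0.698, -0.185, 0.681]
ft_force: [0.7, 0.3, -0.0]
finger_gap: 85.5
time_s: 47.58
tcp_pos: [600.5, 125.4, 16.0]
eef_rot: [-0.122, 0.697, -0.185, 0.682]
ft_force: [-0.9, -0.0, -0.2]
finger_gap: 25.6
time_s: 48.0
tcp_pos: [600.8, 125.4, 15.9]
eef_rot: [-0.122, 0.697, -0.185, 0.683]
ft_force: [1.3, 2.6, 6.5]
finger_gap: 11.3
```

Gripped. Pulling straight out along +y of the rack.

```bash

python3 -m handwheel '[{"hand":1,"tx":-0.021,"ty":0.045,"tz":0,"rx":0,"ry":0,"rz":0},{"hand":1,"tx":-0.053,"ty":0.113,"tz":0,"rx":0,"ry":0,"rz":0},{"hand":1,"tx":-0.085,"ty":0.181,"tz":0,"rx":0,"ry":0,"rz":0},{"hand":1,"tx":-0.117,"ty":0.25,"tz":0,"rx":0,"ry":0,"rz":0},{"hand":1,"tx":-0.148,"ty":0.317,"tz":0,"rx":0,"ry":0,"rz":0}]' 60
python3 -m handwheel '[{"hand":1,"tx":-0.032,"ty":0.068,"tz":0,"rx":0,"ry":0,"rz":0},{"hand":1,"tx":-0.063,"ty":0.136,"tz":0,"rx":0,"ry":0,"rz":0},{"hand":1,"tx":-0.095,"ty":0.204,"tz":0,"rx":0,"ry":0,"rz":0},{"hand":1,"tx":-0.127,"ty":0.272,"tz":0,"rx":0,"ry":0,"rz":0},{"hand":1,"tx":-0.158,"ty":0.34,"tz":0,"rx":0,"ry":0,"rz":0}]' 60
python3 -m handwheel '[{"hand":1,"tx":-0.032,"ty":0.068,"tz":0,"rx":0,"ry":0,"rz":0},{"hand":1,"tx":-0.063,"ty":0.136,"tz":0,"rx":0,"ry":0,"rz":0},{"hand":1,"tx":-0.095,"ty":0.204,"tz":0,"rx":0,"ry":0,"rz":0},{"hand":1,"tx":-0.127,"ty":0.272,"tz":0,"rx":0,"ry":0,"rz":0},{"hand":1,"tx":-0.158,"ty":0.34,"tz":0,"rx":0,"ry":0,"rz":0}]' 60
python3 -m handwheel '[{"hand":1,"tx":0,"ty":0,"tz":0,"rx":0,"ry":0,"rz":0},{"hand":0.5,"tx":0,"ty":0,"tz":0,"rx":0,"ry":0,"rz":0},{"hand":0,"tx":0,"ty":0,"tz":0,"rx":0,"ry":0,"rz":0},{"hand":0,"tx":0,"ty":0,"tz":0,"rx":0,"ry":0,"rz":0},{"hand":0,"tx":0,"ty":0,"tz":0,"rx":0,"ry":0,"rz":0}]' 60
python3 -m handwheel '[{"hand":0,"tx":-0.05,"ty":0,"tz":0,"rx":0,"ry":0,"rz":0},{"hand":0,"tx":-0.2,"ty":0,"tz":0,"rx":0,"ry":0,"rz":0},{"hand":0,"tx":-0.4,"ty":0,"tz":0,"rx":0,"ry":0,"rz":0},{"hand":0,"tx":-0.6,"ty":0,"tz":0,"rx":0,"ry":0,"rz":0},{"hand":0,"tx":-0.8,"ty":0,"tz":0,"rx":0,"ry":0,"rz":0}]' 60
python3 -m handwheel '[{"hand":0,"tx":0,"ty":0,"tz":0,"rx":0,"ry":0,"rz":0},{"hand":0,"tx":0,"ty":0,"tz":0,"rx":0,"ry":0,"rz":0},{"hand":0,"tx":0,"ty":0,"tz":0,"rx":0,"ry":0,"rz":0},{"hand":0,"tx":0,"ty":0,"tz":0,"rx":0,"ry":0,"rz":0},{"hand":0,"tx":0,"ty":0,"tz":0,"rx":0,"ry":0,"rz":0}]' 60 >/dev/null
python3 - <<'E'
from h import *
d=snap('top','end.png'); w=cloud(d)
for x in(-90,0,90): print([(y,w[b,a][2].round(0)) for y in(130,160,190,230,270,300) for a,b in proj(d,rk(x,y,8)[None]).round().astype(int)])
E
```

```text
time_s: 48.42
tcp_pos: [606.7, 194.7, 15.9]
eef_rot: [-0.122, 0.697, -0.186, 0.682]
ft_force: [-0.0, -4.8, 8.0]
finger_gap: 11.0
time_s: 48.83
tcp_pos: [613.6, 269.4, 15.9]
eef_rot: [-0.122, 0.697, -0.186, 0.682]
ft_force: [-1.4, -5.1, 10.1]
finger_gap: 11.0
time_s: 49.25
tcp_pos: [620.6, 344.0, 15.9]
eef_rot: [-0.122, 0.697, -0.186, 0.682]
ft_force: [-0.3, -4.9, 10.8]
finger_gap: 11.3
time_s: 49.67
tcp_pos: [620.1, 343.5, 14.3]
eef_rot: [-0.122, 0.697, -0.185, 0.682]
ft_force: [-0.0, -0.4, 0.0]
finger_gap: 59.3
time_s: 50.08
tcp_pos: [626.6, 412.2, 162.0]
eef_rot: [-0.122, 0.697, -0.185, 0.682]
ft_force: [1.1, 0.1, 0.5]
finger_gap: 85.5
[(130, np.float64(92.0)), (160, np.float64(2.0)), (190, np.float64(7.0)), (230, np.float64(9.0)), (270, np.float64(11.0)), (300, np.float64(14.0))]
[(130, np.float64(98.0)), (160, np.float64(-2.0)), (190, np.float64(13.0)), (230, np.float64(9.0)), (270, np.float64(10.0)), (300, np.float64(7.0))]
[(130, np.float64(96.0)), (160, np.float64(1.0)), (190, np.float64(9.0)), (230, np.float64(10.0)), (270, np.float64(9.0)), (300, np.float64(9.0))]
```

View pics/end.png

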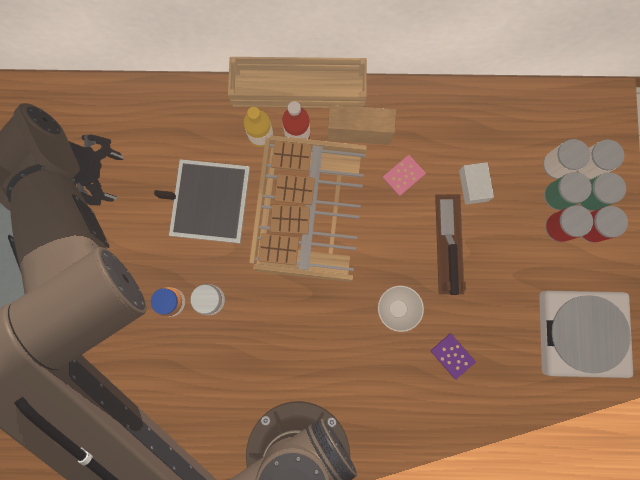

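The final view shows the tray flat at (210,200), clear of the rack, with all four biscuits scored side up at (292,155) to (279,249). The spatula is on its rest at (450,245), the bystanders have not moved, and the gripper is open and touching nothing. Handing in.

```bash
python3 -c "
from rig import manip
print(manip.get_state()['ft_force'].round(1)); print(manip.sign_off())"
```

```text
[ 0.2 -0.2 -0.8]
the job is handed in; nothing more can be done
None
```

The job is done and handed in at about 50 s of robot time; no verdict was reported.

- **Tray in:** I rotated the tray into line with the rack and slid it onto the stop. It stopped at y ≈ 34.6 mm (nominal 35) with 24 N of push.
- **Biscuits:** All four were flipped across the groove with the spatula only.
- **One correction:** the biscuit in lane -38 landed flat but turned by about 12°, so I straightened it with the blade's edge before flipping the last one.
- **Spatula and tray out:** The spatula went back on its rest while the tray was still in. I then pulled the tray out and left it flat on the table on the slot side, about 45 mm clear of the rack.

**Last checks:**
- All four biscuits show the scored side up and lie flat. Their tops read about 84–94 mm with noise, against an expected 90.
- The spatula lies on its original outline, the other goods have not moved, and the gripper was open and touching nothing.
- No check failed. The one thing short of ideal is that the biscuits in lanes +38 and -38 overhang the groove by roughly 10 mm at their near edge, though they lie flat on the landing bars.

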